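Shut and lock the used-capsule box

TASK

Shut the lid of the used-coffee-capsule box, then take the T-handle key from its wooden stand and use it to turn the sunken lock in front of the lid clockwise until it stops. Finally put the key back upright in its stand, fully down, without knocking over or pushing away the drinking glass or the sugar jar.

Things in the scene. Friction and masses are not known exactly. Their poses are not given: they have to be found in the camera images.
- capsule_box: Grey sheet-metal box of used capsules, 150 deep (x) x 200 wide (y) x 90 mm high, fixed to the table; origin at the table under its centre, x away from the robot. A lock housing, 70 x 80 mm in plan with its top 90 mm above the table, is fixed to its front, centred 110 mm in front of the origin.
- lid_edge (a point): Middle of the lid's free front edge, on top of the 8 mm bead along it. The lid is a flat plate, 150 x 204 x 4 mm, hinged on the box's far top edge and partly open at the start; its stiff hinge stays where left, and a few N on its upper (back) face near this edge push it shut. Axes: x along the lid to the hinge, y along the edge, z out of the upper face.
- lid_hinge (a point): Middle of the lid's hinge line, 90 mm above the table, 75 mm behind the box's centre; y is the hinge axis. The upper face of the lid lies 5 mm above it (along the lid's z), the free edge 150 mm from it. Axes turn with the lid, as for lid_edge.
- lid (a joint): Opening angle of the lid, rad: 0 shut, 0.5 to 0.95 at the start, grows as the front edge rises.
- lock_socket (a point): Centre of the mouth of the square socket in the steel lock screw, 65 mm above the table, at the bottom of a round well, 38 mm wide and 25 mm deep, in the top of the lock housing: fingers cannot turn it. The socket is 13.5 mm square, 32 mm deep, with upright walls. z up; x and y along the sides of the square, turning with the screw (any quarter turn fits the key).
- lock (a joint): Turn of the lock screw, rad: grows clockwise seen from above; 0 to 0.5 at the start (open), stops at 1.57 (locked). Light friction, about 0.06 N m: it stays where left. At 1.57 the black mark on its face points at the bar mark beside the lid. The key has some 0.26 rad of play in the socket either way, so turn it that much further.
- key_grip (a point): Middle of the black handle bar of the 0.2 kg steel T-handle key: bar 90 mm along x, 14 mm along y, 16 mm along z; z points up the shank. Below: shank 13 mm across; collar 28 mm across, its underside 72 mm below this point; bit 11 mm square, sides along x and y. Upright in its stand at the start. Fully in the lock, the collar rests on the screw and this point is 137 mm above the table.
- key_foot (a point): Lower end of the key's bit, on its axis, 100 mm below key_grip; same axes. The last 10 mm of the bit taper from 11 mm to a blunt end 5 mm square. 22 mm above the table when fully down in the stand, 37 mm when fully in the lock.
- stand_hole (a point): Centre of the mouth of the round hole, 20 mm wide and 36 mm deep, in the top of the key's wooden stand, a fixed block 70 x 90 mm (x, y) and 50 mm high. The key stands in it with its collar resting on the top, at any turn about the vertical. z up.
- tumbler_mid (a point): Centre of the drinking glass (66 mm wide, 85 mm high), loose; leave it alone.
- jar_mid (a point): Centre of the glass sugar jar with steel cap (68 mm wide, 85 mm high), loose; leave it alone.
Things that resemble listed ones, but are neither listed nor needed, are in the scene too. What is shaped like the part that bears key_grip but turquoise is not meant.

How it is judged (in metres and radians):
On the way, in this order (a step that is already met when the one before it is completed fails the run):
1. the lid is shut (within 0.07 rad) while the lock is still open (value of joint lid below 0.07 rad and value of joint lock below 0.8 rad), for 0.2 s.
2. with the lid shut, the lock is turned to its stop (above 1.4 rad) with the key's bit in its socket (value of joint lid below 0.07 rad and value of joint lock above 1.4 rad and z of key_foot in the frame of lock_socket below -0.012 m and horizontal distance between key_foot and lock_socket below 0.01 m), for 0.2 s.
At the end, for the whole second after the job is handed in: The lid is shut (below 0.07 rad), the lock is at its clockwise stop (above 1.4 rad), and the key is at rest, released and upright (within 0.12 rad) in its stand, its bit in the hole to within 5 mm of fully down (value of joint lid below 0.07 rad and value of joint lock above 1.4 rad and horizontal distance between key_foot and stand_hole below 0.008 m and z of key_foot in the frame of stand_hole below -0.023 m and angle between key_grip's own z axis and vertical below 0.12 rad and linear speed of key below 0.02 m/s); the robot touches nothing.
It fails at once if the glass is knocked over or pushed more than 50 mm (distance of tumbler_mid from where it was at the start of the episode above 0.05 m or angle between tumbler_mid's own z axis and vertical above 0.5 rad).
It fails at once if the sugar jar is knocked over or pushed more than 50 mm (distance of jar_mid from where it was at the start of the episode above 0.05 m or angle between jar_mid's own z axis and vertical above 0.5 rad).
It also fails if it takes over 72 s, if anything falls off the work surface, if the arm or the gripper's body presses on something with over 40 N, if the wrist force passes 120 N, or if a joint passes its speed limit or range.

ROBOT

A 6-joint arm with a two-finger parallel gripper is mounted at the origin on the work surface. World frame = base frame: x ahead of the robot, y to its left, z up, the work surface at z = 0. Lengths are in mm, angles in rad, forces in N, time in s.
With the tool pointing down it reaches from about 275 to 750 mm from the base axis. Payload 10.2 kg.
Tool frame: the origin (TCP) lies at the very end of the fingers, on their centre line; the grasp point (between the pads) lies behind it (ctrl.grasp_offset is the z of the grasp point in the tool frame, in mm); z points along the fingers, y is the direction in which the jaws open and shut (so a half turn about z gives the same grasp; the last joint's range is limited). The gripper opens to 85 mm and grips with 20 to 120 N. Pads are 22 mm wide; open, the fingers measure 114 mm over their backs; the gripper's body (76 mm by 85 mm) begins 54 mm behind the grasp point. The pads swing forward as they close: fully open they stand 13 mm farther back than shut.
Start: joints at [1.115, 0.313, 1.498, -0, 1.331, -0.223], TCP at [121.132, 510.841, 231.294] pointing down, gripper open.
Joint ranges: [-2.94, 2.94], [-0.97, 2.17], [0.19, 2.56], [-1.23, 4.37], [0.02, 3.11], [-2.88, 2.88]. Speed limits (rad/s): [2.39, 2.39, 3.01, 3.14, 3.14, 3.14].

INTERFACE

Orientations are given as a unit quaternion [w, x, y, z].
In Python, from rig import ctrl, capture, job gives the robot as it stands. The module is installed in compiled form; this text tells all that it offers.
- The arm moves only by the tool move_arm, never from a script. Its argument "series" is a list of rows, each a list of 7 numbers: the turn, a rotation vector about the tool's x, y, z in rad, then the shift along the tool's x, y, z in cm, then the opening, from 0 (shut) to 1 (fully open). A call has 1 to 5 rows; each row is the pose to reach, as a shift and turn from the pose measured when the call began, along the tool's axes at that moment; what a row does not reach only later rows make up. A row lasts 1/12 s, in which the tool goes at most 41.7 mm and 7.16 degrees, less where a joint would pass 70% of its speed; a pose out of reach is approached as far as the arm can. A call with a gripper value outside its range is refused whole. The fingers move at their own pace and stop on an object; "grip_force" is the grip in N (left out, the last holds). Time passes only in rows, so rows that repeat a pose let the fingers close. It gives the time, the measured TCP pose, the force and the opening at its end, in the units of the state.
- ctrl.sense(): the state, without advancing time (a new reading comes with each control period).
- capture(name): name is "scene" or "top" or "wrist"; returns a dict with "frame" (384x512x3 uint8, red, green, blue), "mtx" (3x3 intrinsics, pixels), "R" (3x3) and "t" (3): a world point X has camera coordinates R X + t. Camera axes: x right, y down, z forward; pixel columns grow to the right and rows downward; lengths in mm; the calibration is good to about 2 mm. A picture is of the moment at which its call begins. There is no depth.
- job.finish_job(): hands the job in, once; it reports no verdict.
The state is a dict: "time_s": time; "joints": joint angles; "dq": joint speeds; "tau": joint torques, N m; "eef_pos": TCP position; "ee_rot": TCP orientation; "force": force on the tool from outside, world axes, zero at the start; "wrist_torque": the same for the moment, N m; "grip_width": opening from 0.0 (shut) to 1.0 (fully open).
Only numpy, scipy, OpenCV 4.12 (cv2) and the standard library are available. Lean on these libraries where they do the work, as an engineer would, in place of code of your own. Each camera call takes 0.05 s, during which the arm holds its last target.

## Working session

There is one attempt and no reset: what is moved stays moved. The work goes in short steps, Python scripts to look and compute and a tool call to move; the robot and the scene stay as the last step left them, time stands still between calls to the robot, and variables do not carry over. Pictures are saved under pics/ and viewed, and the job is handed in when it is done.

Besides the shell and the picture viewer there is one more tool, called after "Call:" as name(argument=value, ...) on one line, values as JSON. move_arm: Moves the arm, as the interface text tells. Its arguments: {"type":"object","properties":{"series":{"type":"array","items":{"type":"array","items":{"type":"number"}}},"grip_force":{"type":"number"}},"required":["series"]}

```bash
mkdir -p pics; python3 - <<'E'
from rig import ctrl,capture
import cv2
print(ctrl.sense(), ctrl.grasp_offset)
for n in ["scene","top","wrist"]:
    c=capture(n); cv2.imwrite(f"pics/{n}0.png",c["frame"][:,:,::-1]); print(n,c["mtx"].tolist(),c["R"].round(4).tolist(),c["t"].round(1).tolist())
E
```

```text
{'time_s': 0.0, 'joints': array([ 1.11462549e+00,  3.13477986e-01,  1.49845663e+00,  3.37638127e-05,
        1.33100940e+00, -2.23413313e-01]), 'dq': array([ 1.77826480e-04,  1.80871832e-03,  9.95099161e-04,  6.29383154e-04,
       -6.57475375e-05, -2.59599602e-04]), 'tau': array([-2.10935713e-05, -4.12267327e+01, -2.59745210e+01, -1.99401247e-04,
        4.16163632e-03,  1.98245154e-06]), 'eef_pos': array([120.98831881, 510.59733798, 230.71340307]), 'ee_rot': array([-2.40657847e-04,  1.16120200e-01,  9.93234938e-01, -6.31585528e-04]), 'force': array([ 0.32038173, -0.06110607, -0.33547268]), 'wrist_torque': array([ 0.01348064, -0.01940249,  0.02369181]), 'grip_width': 0.9993967746356566} -18.700000000000003
scene [[445.67502314994164, 0.0, 253.51339488717915], [0.0, 445.67502314994164, 189.97396114832236], [0.0, 0.0, 1.0]] [[0.5191, 0.8547, -0.0042], [0.578, -0.3546, -0.7349], [-0.6296, 0.3791, -0.6781]] [-342.9, -190.3, 1570.9]
top [[499.3135323410882, 0.0, 257.91708971398907], [0.0, 499.3135323410882, 188.22962877870518], [0.0, 0.0, 1.0]] [[0.0236, -0.9997, 0.0118], [-0.9962, -0.0245, -0.0834], [0.0837, -0.0097, -0.9964]] [63.6, 547.8, 1332.2]
wrist [[307.4149279434461, 0.0, 253.137316088704], [0.0, 307.4149279434461, 194.9167579737032], [0.0, 0.0, 1.0]] [[0.232, 0.9727, -0.0011], [0.9334, -0.2223, 0.2817], [0.2738, -0.0664, -0.9595]] [-524.3, -35.3, 379.7]
```

View pics/scene0.png

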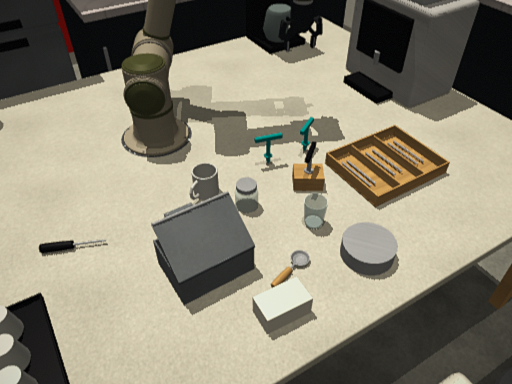

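View pics/top0.png

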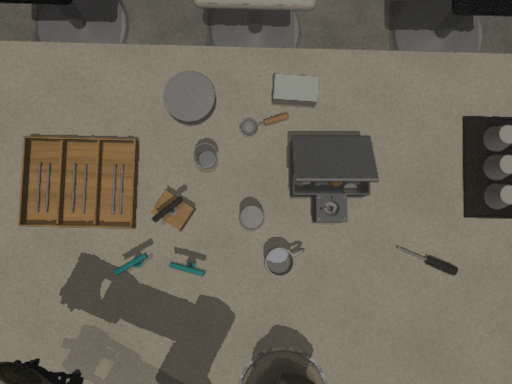

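View pics/wrist0.png

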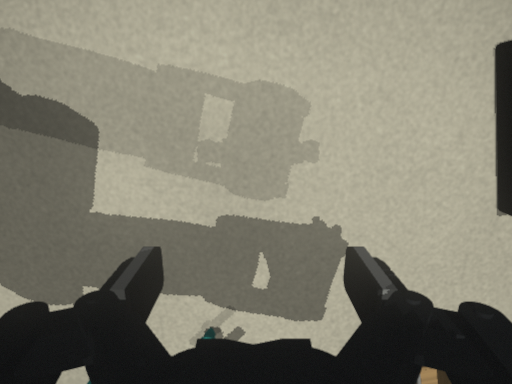

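The key candidates in the top view are the black T-bar on the wooden stand at (168,208), the turquoise T-keys at (130,264) and (188,268), and the black screwdriver at (440,264). By the description I choose the black one in the wooden stand. The lid is open at (333,158), the lock is at (330,207), the jar at (251,217) and the glass at (205,156). Next I check close crops.

```bash
python3 - <<'E'
import cv2,numpy as np
t=cv2.imread("pics/top0.png"); s=cv2.imread("pics/scene0.png")
a=cv2.resize(t[180:240,140:220],None,fx=5,fy=5,interpolation=cv2.INTER_CUBIC)
b=cv2.resize(t[125:225,280:385],None,fx=3.8,fy=3.8,interpolation=cv2.INTER_CUBIC)
c=cv2.resize(s[130:200,280:340],None,fx=4.5,fy=4.5,interpolation=cv2.INTER_CUBIC)
def pad(i): 
    o=np.zeros((400,400,3),np.uint8); o[:min(400,i.shape[0]),:min(400,i.shape[1])]=i[:400,:400]; return o
cv2.imwrite("pics/crop1.png",np.hstack([pad(a),pad(b)]))
d=cv2.resize(s[180:310,140:270],None,fx=4,fy=4,interpolation=cv2.INTER_CUBIC)
cv2.imwrite("pics/crop2.png",np.hstack([d[:520,:],cv2.resize(c,(270,520*1)) ]))
E
```

```text
(no output)
```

View pics/crop1.png

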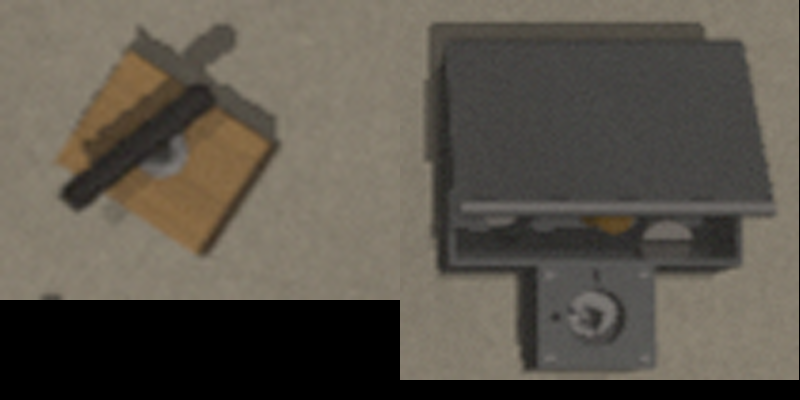

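View pics/crop2.png

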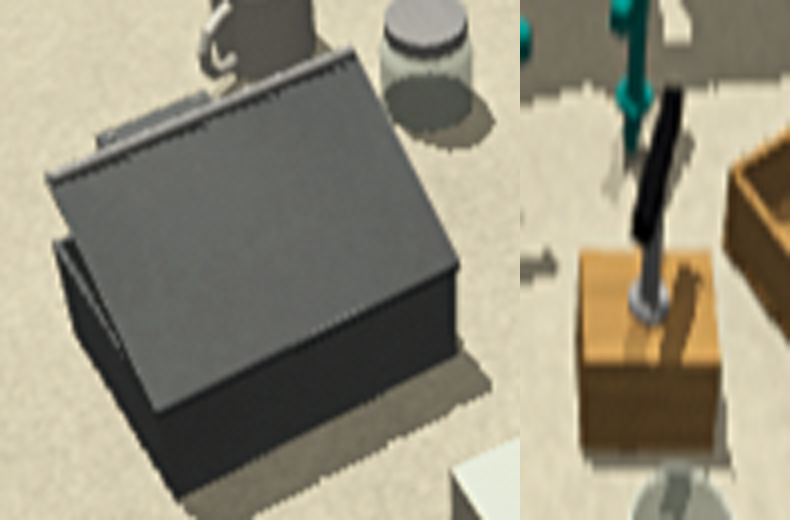

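```bash
cat > h.py <<'E'
import numpy as np,cv2
from rig import ctrl,capture
def ray(c,u,v):
    d=c["R"].T@np.linalg.inv(c["mtx"])@np.array([u,v,1.]); o=-c["R"].T@c["t"]; return o,d/np.linalg.norm(d)
def onz(c,p,z):
    o,d=ray(c,*p); return o+d*(z-o[2])/d[2]
def tri(c1,p1,c2,p2):
    o1,d1=ray(c1,*p1);o2,d2=ray(c2,*p2)
    s,t=np.linalg.lstsq(np.c_[d1,-d2],o2-o1,rcond=None)[0]
    a=o1+s*d1;b=o2+t*d2; return (a+b)/2,np.linalg.norm(a-b)
def proj(c,X):
    q=c["mtx"]@(c["R"]@np.asarray(X,float)+c["t"]); return q[:2]/q[2]
def tocam(X,s=None):
    pass
from scipy.spatial.transform import Rotation as Ro
def Rt(s): return Ro.from_quat(np.r_[s["ee_rot"][1:],s["ee_rot"][0]])
def rel(Rtgt,ptgt):
    "row (rotvec rad, shift cm) to target"
    s=ctrl.sense();R=Rt(s)
    return np.r_[(R.inv()*Rtgt).as_rotvec(),R.inv().apply(np.asarray(ptgt)-s["eef_pos"])/10].round(3)
def down(yaw):
    "tool down, jaw (y) axis at angle yaw in world"
    y=np.array([np.cos(yaw),np.sin(yaw),0]);z=np.array([0,0,-1.])
    return Ro.from_matrix(np.c_[np.cross(y,z),y,z])
E
python3 - <<'E'
from h import *
T=capture("top");S=capture("scene")
f1=lambda x,y:(x/5+140-.4,y/5+180-.4)
f2=lambda x,y:((x-400)/3.8+280-.4,y/3.8+125-.4)
g=lambda x,y:(x/4+140-.4,y/4+180-.4)
for n,p in dict(barA=f1(75,195),barB=f1(205,97)).items(): print(n,onz(T,p,130).round(1))
for n,p in dict(c1=f1(130,52),c2=f1(275,143),c3=f1(205,253),c4=f1(60,160)).items(): print(n,onz(T,p,50).round(1))
for n,p in dict(h1=f2(540,265),h2=f2(655,265),h3=f2(655,368),h4=f2(540,370),sock=f2(594,315),rimL=f2(443,268),rimR=f2(740,264)).items(): print(n,onz(T,p,65 if n=='sock' else 90).round(1))
print("lidL",tri(T,f2(463,207),S,g(352,52))); print("lidR",tri(T,f2(774,211),S,g(50,180)))
print("hL",tri(T,f2(443,42),S,g(458,266)),"hR",tri(T,f2(742,42),S,g(160,410)))
print("jar",onz(T,(251.5,217),85),"glass",onz(T,(205,152),85),'mug',onz(T,(279,261),90))
sx=lambda x,y:(x*60/270+280-520*60/270, y*70/520+130)
print("scene bar top/bot px",sx(675,95),sx(645,235))
print(tri(T,f1(75,195),S,sx(675,95)),tri(T,f1(205,97),S,sx(645,235)))
E
```

```text
barA [455.3 332.1 130. ]
barB [505.5 269.5 130. ]
c1 [533.1 321.7  50. ]
c2 [486.7 243.3  50. ]
c3 [427.9 278.1  50. ]
c4 [475.  356.3  50. ]
h1 [528.4 -73.8  90. ]
h2 [ 530.3 -152.    90. ]
h3 [ 460.5 -152.6   90. ]
h4 [457.3 -74.8  90. ]
sock [ 496.5 -114.8   65. ]
rimL [524.7  -8.   90. ]
rimR [ 532.4 -209.8   90. ]
lidL (array([557.9662144 , -12.45926229, 177.08546998]), np.float64(1.8816289358203298))
lidR (array([ 560.32323121, -210.56664834,  175.63113521]), np.float64(1.5202674838910415))
hL (array([678.32413039,  -6.55092739,  93.07351233]), np.float64(3.7330759166977074)) hR (array([ 683.66612907, -207.53325591,   99.14994549]), np.float64(1.6033939868312674))
jar [466.14858358  92.17324406  85.        ] glass [631.98685619 217.20291025  85.        ] mug [355.77921103  19.36335902  90.        ]
scene bar top/bot px (314.44444444444446, 142.78846153846155) (307.7777777777778, 161.6346153846154)
(array([456.34407236, 333.90543908, 129.05368132]), np.float64(3.8547782772169494)) (array([507.23720297, 272.91748608, 118.2995362 ]), np.float64(3.956862985585239))
```

```bash
python3 - <<'E'
from h import *
print(rel(down(1.338),[578,-112,231]), rel(down(np.pi/2),[578,-112,231]))
E
```

```text
[-1.0000e-03 -0.0000e+00  0.0000e+00 -5.8824e+01 -5.0055e+01  2.8000e-02] [-1.0000e-03 -0.0000e+00 -2.3300e-01 -5.8824e+01 -5.0055e+01  2.8000e-02]
```

Call:
move_arm(series=[[0,0,-0.233,-58.8,-50,0,0],[0,0,-0.233,-58.8,-50,0,0],[0,0,-0.233,-58.8,-50,0,0],[0,0,-0.233,-58.8,-50,0,0],[0,0,-0.233,-58.8,-50,0,0]])

```text
time_s: 0.67
eef_pos: [241.0, 347.1, 231.3]
ee_rot: [-0.0, -0.001, 1.0, -0.0]
force: [1.8, 0.9, -0.3]
grip_width: 0.298
```

```bash
python3 - <<'E'
from h import *
print(rel(down(np.pi/2),[578,-112,231]))
E
```

```text
[-0.0000e+00 -0.0000e+00  1.0000e-03 -3.3652e+01 -4.5945e+01  5.2000e-02]
```

Call:
move_arm(series=[[0,0,0,-33.7,-46,0,0],[0,0,0,-33.7,-46,0,0],[0,0,0,-33.7,-46,0,0],[0,0,0,-33.7,-46,0,0],[0,0,0,-33.7,-46,0,0]])

```text
time_s: 1.08
eef_pos: [364.3, 178.8, 231.6]
ee_rot: [0.0, -0.001, 1.0, -0.0]
force: [1.2, 1.0, 0.7]
grip_width: 0.001
```

```bash
python3 - <<'E'
from h import *
print(rel(down(np.pi/2),[578,-112,231]))
E
```

```text
[-0.0000e+00  1.0000e-03  1.0000e-03 -2.1336e+01 -2.9098e+01  8.3000e-02]
```

Call:
move_arm(series=[[0,0,0,-21.3,-29.1,0,0],[0,0,0,-21.3,-29.1,0,0],[0,0,0,-21.3,-29.1,0,0],[0,0,0,-21.3,-29.1,0,0],[0,0,0,-21.3,-29.1,0,0]])

```text
time_s: 1.5
eef_pos: [487.4, 10.4, 231.6]
ee_rot: [0.0, -0.0, 1.0, -0.0]
force: [-0.4, 1.0, 0.3]
grip_width: 0.001
```

Call:
move_arm(series=[[0,0,0,-8.9,-12.3,0,0],[0,0,0,-8.9,-12.3,0,0],[0,0,0,-8.9,-12.3,0,0],[0,0,0,-8.9,-12.3,0,0],[0,0,0,-8.9,-12.3,0,0]])

```text
time_s: 1.92
eef_pos: [578.1, -117.0, 230.4]
ee_rot: [0.0, 0.002, 1.0, -0.0]
force: [-0.6, -0.1, -0.2]
grip_width: -0.001
```

```bash
python3 - <<'E'
from h import *
print(rel(down(np.pi/2),[580,-112,180]))
c=capture("wrist"); cv2.imwrite("pics/w1.png",c["frame"][:,:,::-1])
c=capture("scene"); cv2.imwrite("pics/s1.png",c["frame"][:,:,::-1])
E
```

```text
[-1.000e-03  0.000e+00 -4.000e-03 -1.930e-01  5.020e-01  5.036e+00]
```

View pics/w1.png

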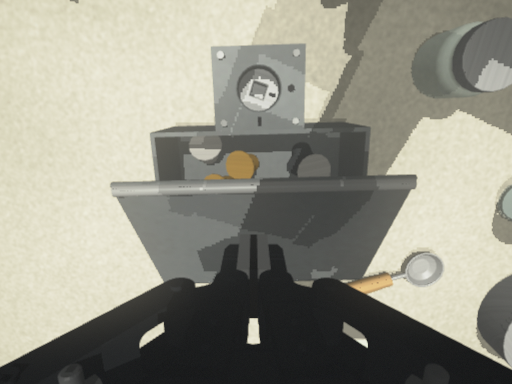

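View pics/s1.png

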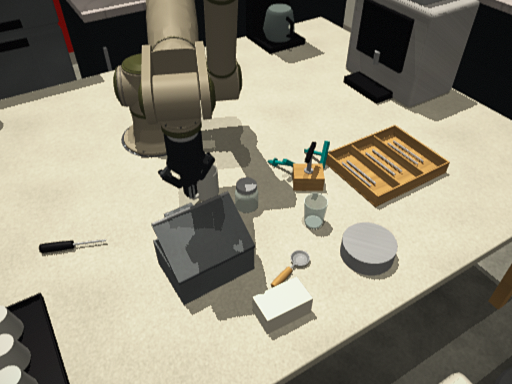

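```bash
python3 - <<'E'
import cv2,numpy as np
a=cv2.imread("pics/scene0.png")[110:200,240:340];b=cv2.imread("pics/s1.png")[110:200,240:340]
w=cv2.imread("pics/w1.png")[40:140,205:315]
r=lambda i:cv2.resize(i,(390,350),interpolation=cv2.INTER_CUBIC)
cv2.imwrite("pics/cmp.png",np.hstack([r(a),r(b)])); cv2.imwrite("pics/wl.png",cv2.resize(w,None,fx=5,fy=5,interpolation=cv2.INTER_CUBIC))
E
```

```text
(no output)
```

View pics/cmp.png

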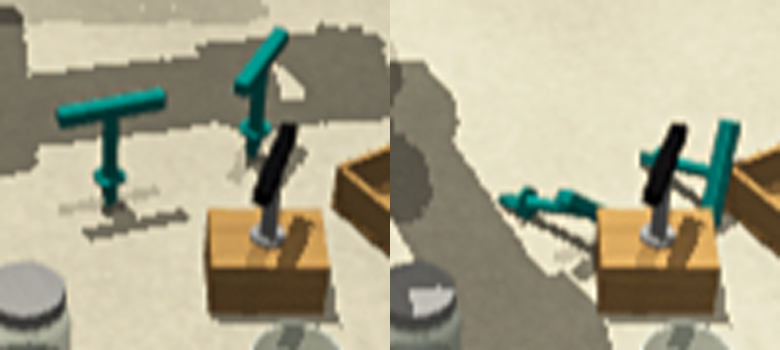

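View pics/wl.png

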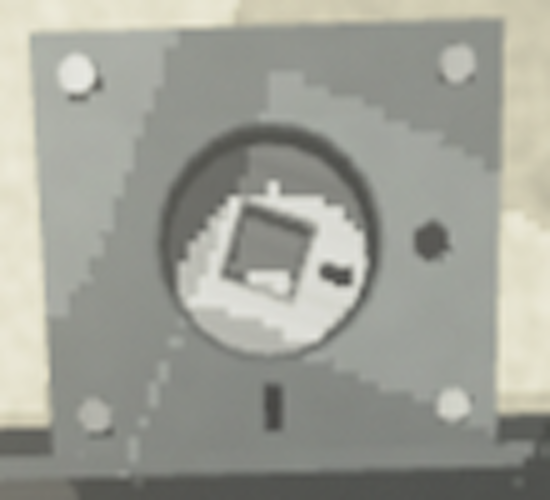

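Both turquoise keys, standing free on their bits, have toppled beside the stand. The black key still stands. The lock face shows its mark roughly 0.3 rad past the dot. Now I shut the lid.

Call:
move_arm(series=[[0,0,0,-0.2,0.5,3.5,0],[0,0,0,-0.2,0.5,5.5,0],[0,0,0,0.2,0.5,7,0],[0,0,0,0.9,0.5,8.2,0],[0,0,0,0.9,0.5,8.2,0]])

```text
time_s: 2.43
eef_pos: [565.3, -106.4, 147.1]
ee_rot: [-0.002, -0.0, 1.0, 0.001]
force: [-0.9, 1.0, -0.2]
grip_width: -0.004
```

Call:
move_arm(series=[[0,0,0,0.5,0,1.2,0],[0,0,0,0.8,0,2.4,0],[0,0,0,1.1,0,3.6,0],[0,0,0,1.2,0,4.6,0],[0,0,0,1.2,0,5.3,0]])

```text
time_s: 2.85
eef_pos: [553.0, -105.7, 94.4]
ee_rot: [-0.002, -0.001, 1.0, 0.001]
force: [-14.7, 3.9, 72.6]
grip_width: -0.0
```

```bash
python3 - <<'E'
from h import *
print(ctrl.sense()["force"],ctrl.sense()["eef_pos"])
c=capture("scene"); cv2.imwrite("pics/s2.png",cv2.resize(c["frame"][100:310,120:340,::-1],None,fx=2.7,fy=2.7))
E
```

```text
[-14.68957275   3.92332169  72.57645775] [ 552.96823266 -105.71575216   94.43429692]
```

View pics/s2.png

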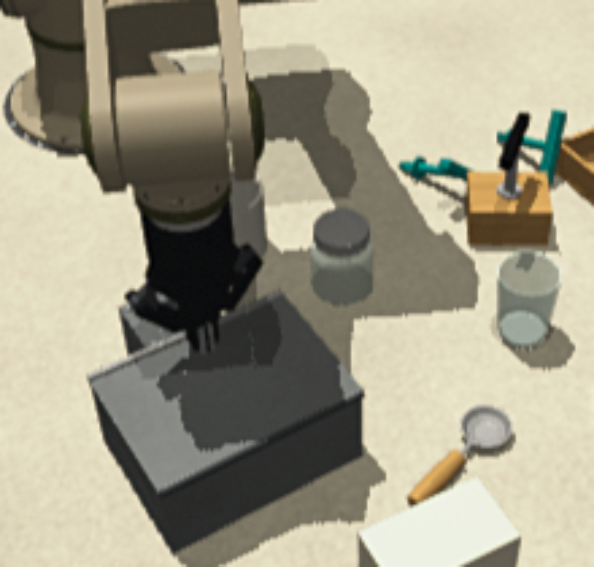

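Lid shut (tip at z=94, contact with the stop). Now I lift off and measure the lock from above.

Call:
move_arm(series=[[0,0,0,0,0,-1,0],[0,0,0,0,0,-4,0],[0,0,0,0,0,-8,0],[0,0,0,0,0,-12,0],[0,0,0,0,0,-13,0.5]])

```text
time_s: 3.32
eef_pos: [555.6, -106.3, 232.5]
ee_rot: [0.003, -0.001, 1.0, -0.001]
force: [-0.5, 0.2, 0.6]
grip_width: 0.129
```

Call:
move_arm(series=[[0,0,0,0,0,0,1],[0,0,0,0,0,0,1],[0,0,0,0,0,0,1]])

```text
time_s: 3.57
eef_pos: [555.4, -106.1, 231.5]
ee_rot: [0.002, -0.001, 1.0, -0.001]
force: [-0.1, -0.7, -0.7]
grip_width: 0.566
```

```bash
python3 - <<'E'
from h import *
s=ctrl.sense();print(s["eef_pos"],s["force"])
c=capture("wrist"); np.savez("w2.npz",**c)
p=proj(c,[494,-113,80]);print(p)
f=c["frame"][:,:,::-1]; cv2.imwrite("pics/w2.png",f)
u,v=p.astype(int); y0,x0=max(v-60,0),max(u-60,0);print(x0,y0)
cv2.imwrite("pics/w2c.png",cv2.resize(f[y0:y0+120,x0:x0+120],None,fx=5,fy=5,interpolation=cv2.INTER_CUBIC))
E
```

```text
[ 555.35393626 -106.0536906   231.45621888] [-0.11124237 -0.73014122 -0.68449951]
[245.90979629 116.38643391]
185 56
```

View pics/w2.png

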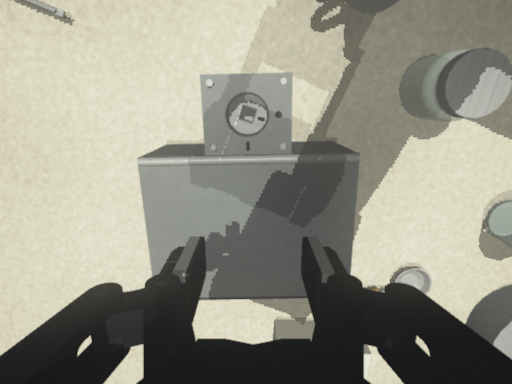

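View pics/w2c.png

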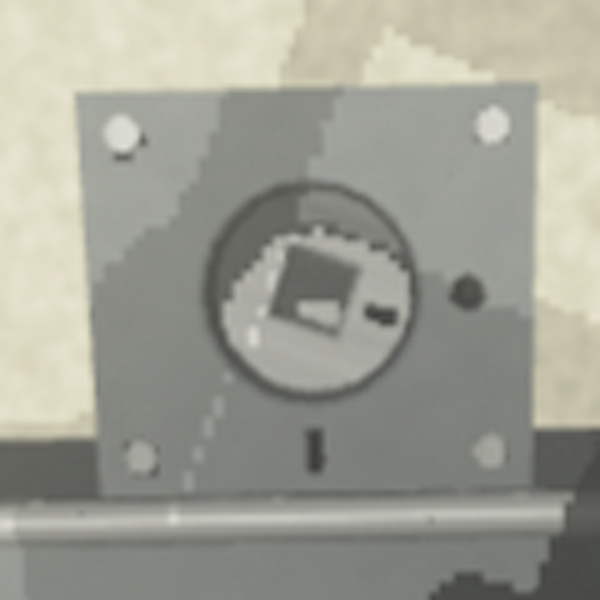

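The view shows the lid shut, the well rim centred at crop (311,291), and the square socket centred near crop (314,290), i.e. full-frame (248,114).

```bash
python3 - <<'E'
from h import *
c=dict(np.load("w2.npz"))
f=lambda x,y:(x/5+185-.4,y/5+56-.4)
P=[onz(c,f(*q),65) for q in [(288,243),(360,267),(340,337),(268,313)]]
for p in P: print(p.round(1))
print("ctr",np.mean(P,0)); 
for i in range(4):
    d=P[(i+1)%4]-P[i]; print(np.linalg.norm(d),np.degrees(np.arctan2(d[1],d[0])))
print("well ctr90",onz(c,f(311,291),90))
print("rad",[onz(c,f(*q),90).round(1) for q in [(206,291),(416,291),(311,181),(311,401)]])
H=[onz(c,f(*q),90) for q in [(77,94),(537,84),(533,490),(100,494)]];print(np.mean(H,0));
for h in H: print(h.round(1))
m=onz(c,f(381,314),65);print("mark",m,"dot",onz(c,f(467,292),90),"bar",onz(c,f(315,450),90))
E
```

```text
[ 483.2 -116.9   65. ]
[ 487.7 -103.    65. ]
[ 500.9 -106.8   65. ]
[ 496.3 -120.9   65. ]
ctr [ 492.0108816  -111.89238194   65.        ]
14.595593681179343 72.24489609344812
13.780541921812084 -16.32411592507284
14.78175364063602 -107.98334571554257
13.718271195614967 162.90521838401423
well ctr90 [ 491.3630742  -111.95024074   90.        ]
rad [array([ 491.4, -130.7,   90. ]), array([491.4, -93.2,  90. ]), array([ 472.7, -111.8,   90. ]), array([ 510.8, -112.1,   90. ])]
[ 492.54007273 -111.82318201   90.        ]
[ 458.5 -152.2   90. ]
[456.8 -72.8  90. ]
[527. -71.  90.]
[ 527.8 -151.3   90. ]
mark [496.49118353 -98.83199261  65.        ] dot [491.52155365 -84.0622909   90.        ] bar [ 519.66735659 -111.36718884   90.        ]
```

```bash
python3 - <<'E'
from h import *
print(rel(down(.674),[517,253,231]))
E
```

```text
[ 1.0000e-03  3.0000e-03  8.9900e-01  3.7540e+00  3.5911e+01 -4.2000e-02]
```

Call:
move_arm(series=[[0,0,0.1,0.8,8,0,1],[0,0,0.2,1.6,16,0,1],[0,0,0.3,2.4,24,0,1],[0,0,0.4,3.2,32,0,1],[0,0,0.5,3.8,35.9,0,1]])

```text
time_s: 4.03
eef_pos: [532.7, 102.6, 229.4]
ee_rot: [-0.0, 0.249, 0.968, -0.0]
force: [1.2, -0.2, 0.2]
grip_width: 1.001
```

```bash
python3 - <<'E'
from h import *
print(rel(down(.674),[517,253,231]))
E
```

```text
[-1.0000e-03  0.0000e+00  3.9300e-01  8.6280e+00  1.2413e+01 -1.7000e-01]
```

Call:
move_arm(series=[[0,0,0.39,8.6,12.4,-0.2,1],[0,0,0.39,8.6,12.4,-0.2,1],[0,0,0.39,8.6,12.4,-0.2,1],[0,0,0.39,8.6,12.4,-0.2,1],[0,0,0.39,8.6,12.4,-0.2,1]])

```text
time_s: 4.45
eef_pos: [515.1, 258.3, 229.5]
ee_rot: [-0.002, 0.431, 0.902, -0.001]
force: [-0.3, -0.6, 0.3]
grip_width: 1.0
```

```bash
python3 - <<'E'
from h import *
s=ctrl.sense();print(s["eef_pos"],s["force"])
c=capture("wrist"); np.savez("w3.npz",**c)
p=proj(c,[480,300,122]);print(p)
f=c["frame"][:,:,::-1]; cv2.imwrite("pics/w3.png",f)
u,v=p.astype(int); y0,x0=max(v-75,0),max(u-75,0);print(x0,y0)
cv2.imwrite("pics/w3c.png",cv2.resize(f[y0:y0+150,x0:x0+150],None,fx=4,fy=4,interpolation=cv2.INTER_CUBIC))
E
```

```text
[515.10056629 258.29379465 229.45723463] [-0.29270186 -0.56317723  0.30742804]
[252.81232651 128.02679363]
177 53
```

View pics/w3.png

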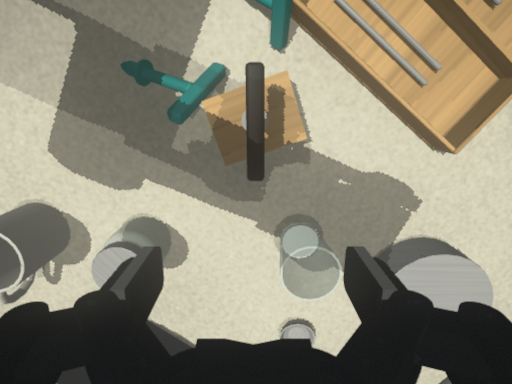

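View pics/w3c.png

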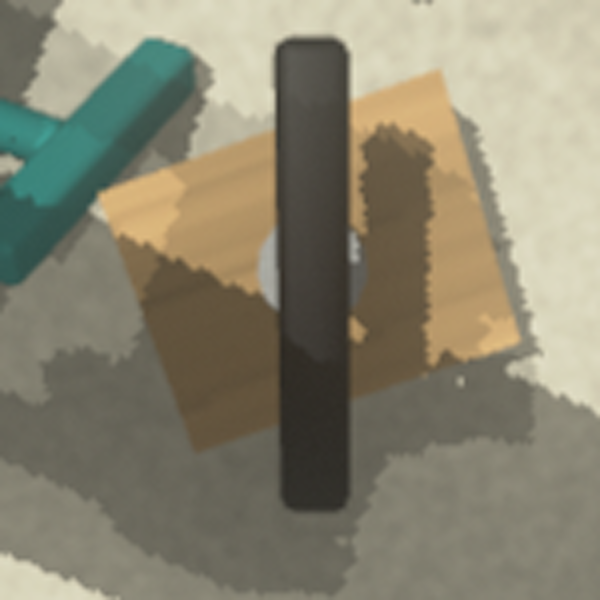

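```bash
python3 - <<'E'
from h import *
c=dict(np.load("w3.npz"))
f=lambda x,y:(x/4+177-.4,y/4+53-.4)
a,b=onz(c,f(313,40),130),onz(c,f(314,500),130)
print(a,b,(a+b)/2,np.linalg.norm(a-b),np.arctan2(*(b-a)[[1,0]]))
print("collar",onz(c,f(312,268),54))
S=[onz(c,f(*q),50) for q in [(98,197),(440,70),(522,345),(195,452)]];print(np.mean(S,0),[s.round(1).tolist() for s in S])
print("w",np.linalg.norm(onz(c,f(278,200),130)-onz(c,f(350,200),130)))
for n,p,z in [("glass top",(311,273),85),("glass bot",(300,240),3),("jar cap?",(125,265),85),("turq",(197,93),10)]: print(n,onz(c,p,z).round(0))
E
```

```text
[451.48707569 337.81700662 130.        ] [505.72828452 271.04176905 130.        ] [478.6076801  304.42938783 130.        ] 86.02930365373516 -0.8886031111490614
collar [478.97045512 303.80266625  54.        ]
[479.6666328  303.30199589  50.        ] [[426.4, 283.4, 50.0], [473.9, 359.9, 50.0], [533.7, 322.7, 50.0], [484.8, 247.2, 50.0]]
w 13.598157503724364
glass top [623. 220.  85.]
glass bot [623. 220.   3.]
jar cap? [465. 105.  85.]
turq [412. 284.  10.]
```

```bash
python3 - <<'E'
from h import *
print(rel(down(.682),[479,304,170]))
E
```

```text
[-3.000e-03 -1.000e-03 -1.000e-03  6.078e+00  2.120e-01  5.948e+00]
```

Call:
move_arm(series=[[0,0,0,3,0.1,1,1],[0,0,0,6,0.2,3,1],[-0.003,0,0,6.08,0.2,6,1],[-0.003,0,0,6.08,0.2,6,1],[-0.003,0,0,6.08,0.2,6,1]])

```text
time_s: 4.92
eef_pos: [478.6, 302.8, 168.4]
ee_rot: [-0.002, 0.43, 0.903, -0.001]
force: [0.2, 0.3, -0.8]
grip_width: 1.005
```

```bash
python3 - <<'E'
from h import *
print(rel(down(.682),[479,304,103.3]))
c=capture("wrist");cv2.imwrite("pics/w4.png",c["frame"][:,:,::-1])
c=capture("scene");cv2.imwrite("pics/s4.png",cv2.resize(c["frame"][80:230,220:400,::-1],None,fx=4,fy=4))
E
```

```text
[-4.000e-03 -2.000e-03 -1.000e-03  5.500e-02  1.310e-01  6.505e+00]
```

View pics/w4.png

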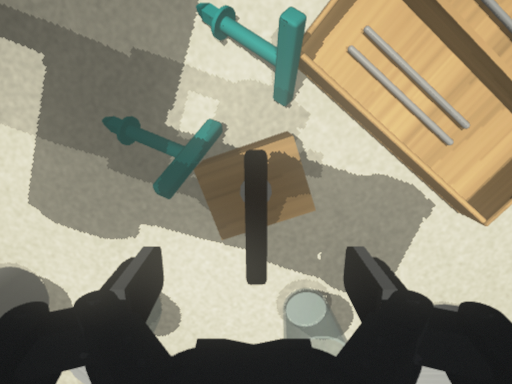

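View pics/s4.png

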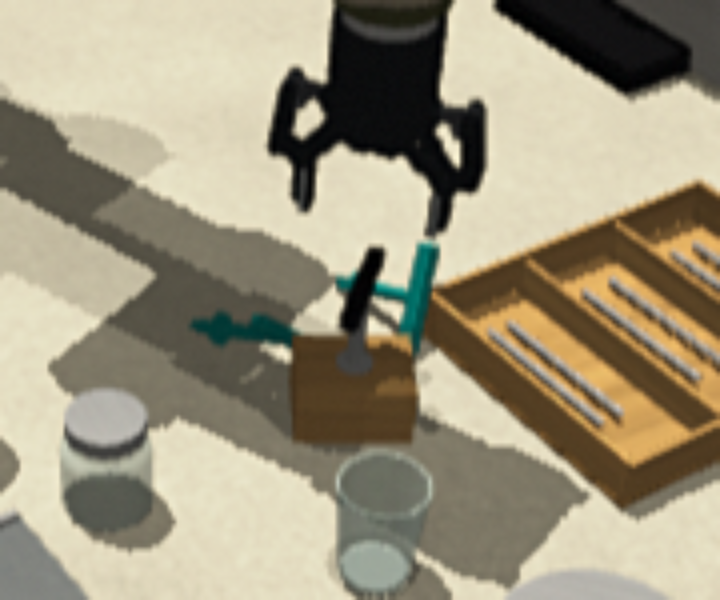

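Call:
move_arm(series=[[-0.004,-0.002,0,0.06,0.13,2,1],[-0.004,-0.002,0,0.06,0.13,4,1],[-0.004,-0.002,0,0.06,0.13,5.5,1],[-0.004,-0.002,0,0.06,0.13,6.3,1],[-0.004,-0.002,0,0.06,0.13,6.5,1]])

```text
time_s: 5.43
eef_pos: [481.2, 303.8, 105.6]
ee_rot: [0.002, 0.431, 0.902, 0.002]
force: [-0.4, 0.6, -0.9]
grip_width: 1.0
```

Call:
move_arm(series=[[0,0,0,0,0,0,0],[0,0,0,0,0,0,0],[0,0,0,0,0,0,0],[0,0,0,0,0,0,0],[0,0,0,0,0,0,0]], grip_force=60)

```text
time_s: 5.85
eef_pos: [481.5, 303.9, 106.2]
ee_rot: [0.002, 0.431, 0.902, 0.002]
force: [-0.5, -0.4, 1.2]
grip_width: 0.299
```

Call:
move_arm(series=[[0,0,0,0,0,0,0],[0,0,0,0,0,0,0],[0,0,0,0,0,0,0],[0,0,0,0,0,0,0]], grip_force=60)

```text
time_s: 6.18
eef_pos: [481.5, 303.9, 106.4]
ee_rot: [0.002, 0.431, 0.902, 0.002]
force: [-1.1, -0.1, 2.5]
grip_width: 0.151
```

```bash
python3 - <<'E'
from h import *
s=ctrl.sense();print(s["eef_pos"],s["force"],s["wrist_torque"],s["grip_width"])
print(rel(down(.682),[479,304,103.3]))
c=capture("scene");cv2.imwrite("pics/s5.png",cv2.resize(c["frame"][80:230,220:400,::-1],None,fx=4,fy=4))
E
```

```text
[481.49811898 303.93179604 106.37563684] [-1.07927463 -0.06178573  2.49104752] [-0.09729908  0.04653342  0.02279704] 0.15064788446444444
[ 0.006  0.002 -0.003  0.163 -0.192  0.306]
```

View pics/s5.png

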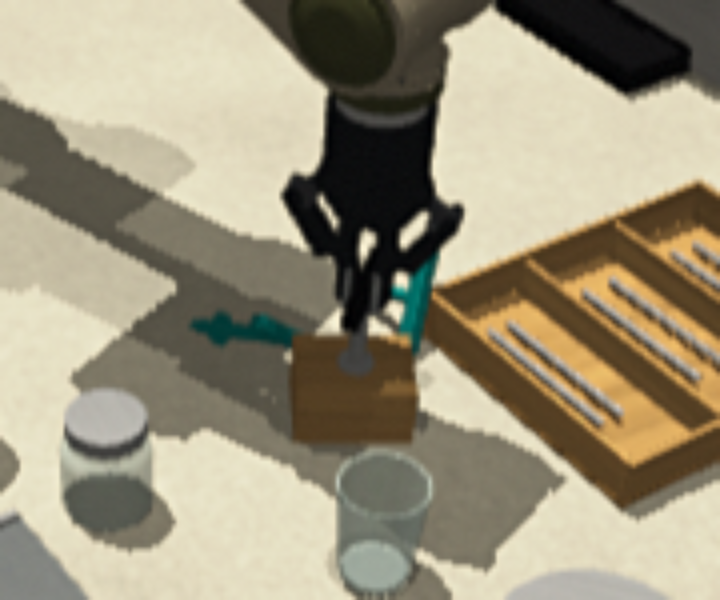

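The jaws stopped on the bar (opening 0.15, about 13 mm). I lift straight up.

Call:
move_arm(series=[[0,0,0,0,0,-1,0],[0,0,0,0,0,-2.5,0],[0,0,0,0,0,-5,0],[0,0,0,0,0,-8,0],[0,0,0,0,0,-11,0]])

```text
time_s: 6.65
eef_pos: [480.4, 303.5, 217.8]
ee_rot: [0.002, 0.431, 0.902, 0.002]
force: [0.4, 0.5, -2.1]
grip_width: 0.15
```

Call:
move_arm(series=[[0,0,0,0,0,0,0]])

```text
time_s: 6.73
eef_pos: [482.1, 304.3, 224.0]
ee_rot: [0.005, 0.431, 0.902, 0.005]
force: [1.7, 0.5, -1.1]
grip_width: 0.148
```

```bash
python3 - <<'E'
from h import *
s=ctrl.sense();print(s["eef_pos"],s["force"],s["wrist_torque"],s["grip_width"])
print(rel(down(1.266),[485,-112,216]))
for n in ["scene","top"]:
    c=capture(n); np.savez(f"{n}6.npz",**c);
    u,v=proj(c,np.r_[s["eef_pos"][:2],170]).astype(int);print(u,v)
    cv2.imwrite(f"pics/{n}6.png",cv2.resize(c["frame"][v-50:v+50,u-60:u+60,::-1],None,fx=6,fy=6,interpolation=cv2.INTER_CUBIC))
E
```

```text
[482.11478964 304.28132941 224.02702714] [ 1.72341043  0.52619489 -1.06812257] [ 0.03464719 -0.0351688  -0.0144816 ] 0.1475730425335416
[ 1.2000e-02  8.0000e-03 -5.8700e-01 -3.2564e+01 -2.5940e+01  5.8600e-01]
312 139
163 207
```

View pics/scene6.png

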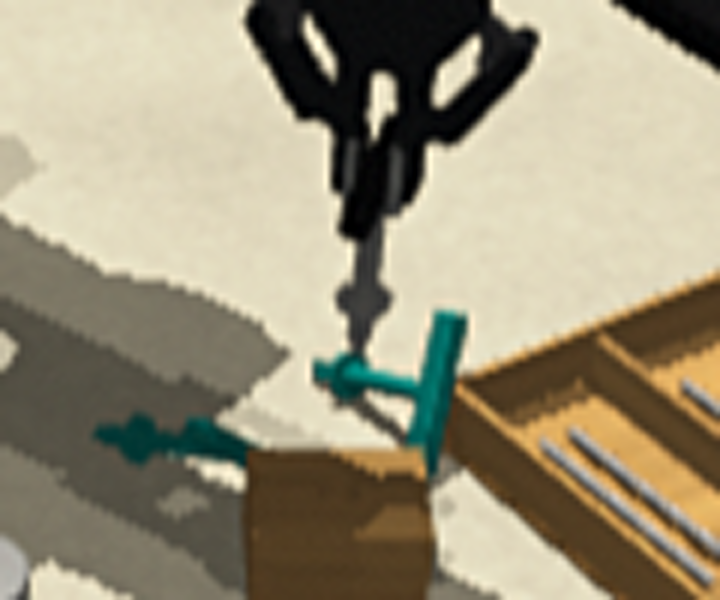

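```bash
python3 - <<'E'
from h import *
c=dict(np.load("scene6.npz"));s=ctrl.sense()
R=Rt(s);p=s["eef_pos"]
print((down(.682).inv()*R).as_rotvec())
g=lambda q:((q-[312-60,139-50])*6)
for d in [0,40,72,90]:
    print(d,g(proj(c,p+R.apply([0,0,-18.7+d]))).round(0), g(proj(c,p+R.apply([0,0,-18.7])-[0,0,d])).round(0))
E
```

```text
[-0.00648283 -0.00201945  0.00279498]
0 [370. 180.] [370. 180.]
40 [363. 252.] [363. 252.]
72 [358. 308.] [357. 307.]
90 [355. 338.] [354. 338.]
```

Call:
move_arm(series=[[0.01,0,-0.1,-6,-4,0,0],[0.01,0,-0.2,-12,-8,0,0],[0.01,0,-0.3,-18,-12,0,0],[0.01,0,-0.4,-20,-16,0,0],[0.01,0,-0.45,-22,-18,0,0]])

```text
time_s: 7.25
eef_pos: [484.1, 94.2, 216.5]
ee_rot: [-0.001, 0.216, 0.976, -0.003]
force: [1.1, -0.5, -2.8]
grip_width: 0.151
```

```bash
python3 - <<'E'
from h import *
print(rel(down(1.266),[493.5,-112.4,210]))
E
```

```text
[-6.0000e-03 -1.0000e-03 -1.3100e-01 -9.5790e+00 -1.8326e+01  7.6000e-01]
```

Call:
move_arm(series=[[0,0,-0.03,-2,-3.8,0,0],[0,0,-0.06,-4,-7.6,0,0],[0,0,-0.1,-6,-11.4,0,0],[-0.006,0,-0.13,-8,-15.2,0,0],[-0.006,0,-0.13,-9.58,-18.3,0.5,0]])

```text
time_s: 7.67
eef_pos: [493.0, -113.8, 211.9]
ee_rot: [-0.001, 0.152, 0.988, 0.0]
force: [1.1, -0.6, -1.7]
grip_width: 0.152
```

Call:
move_arm(series=[[0,0,0,0,0,0,0],[0,0,0,0,0,0,0]])

```text
time_s: 7.83
eef_pos: [492.0, -115.4, 210.0]
ee_rot: [-0.003, 0.154, 0.988, 0.001]
force: [0.5, 0.6, -1.9]
grip_width: 0.147
```

```bash
python3 - <<'E'
from h import *
s=ctrl.sense();print(s["eef_pos"],s["force"],s["joints"].round(2))
print(rel(down(1.266),[493.5,-112.4,210]))
for n in ["scene","top","wrist"]:
    c=capture(n); np.savez(f"{n}7.npz",**c);
    u,v=proj(c,np.r_[s["eef_pos"][:2],110]).astype(int);v=max(v,50);print(n,u,v)
    cv2.imwrite(f"pics/{n}7.png",cv2.resize(c["frame"][v-50:v+50,u-60:u+60,::-1],None,fx=6,fy=6,interpolation=cv2.INTER_CUBIC))
E
```

```text
[ 492.01325382 -115.44372236  210.00915924] [ 0.53142909  0.63050877 -1.86369865] [-0.46  0.29  1.58  0.    1.27 -1.73]
[ 0.001 -0.006 -0.004 -0.049  0.335  0.001]
scene 180 211
top 333 208
wrist 250 196
```

View pics/scene7.png

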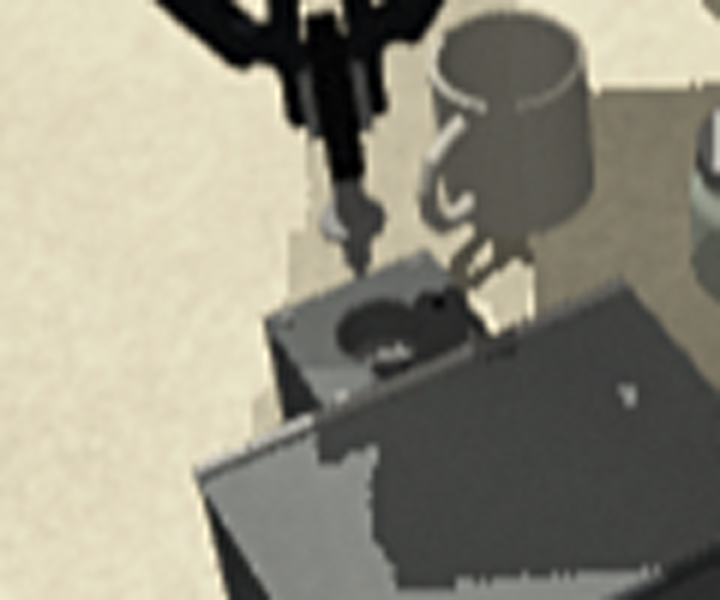

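View pics/wrist7.png

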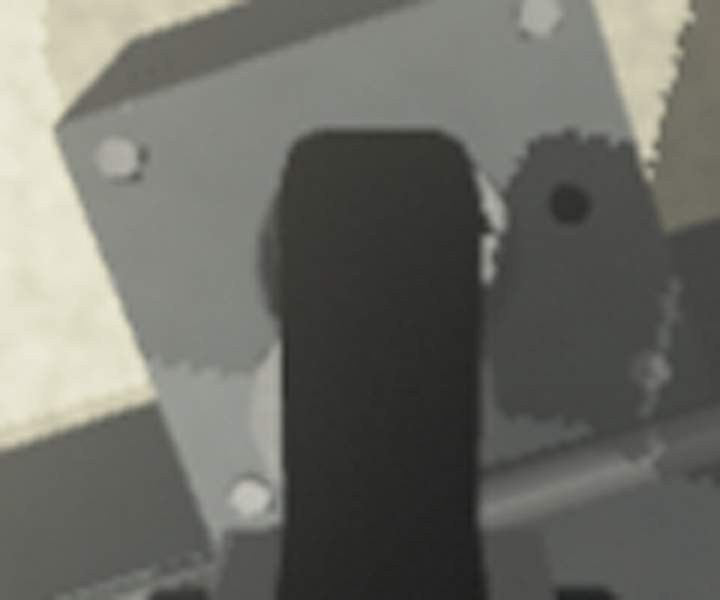

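View pics/top7.png

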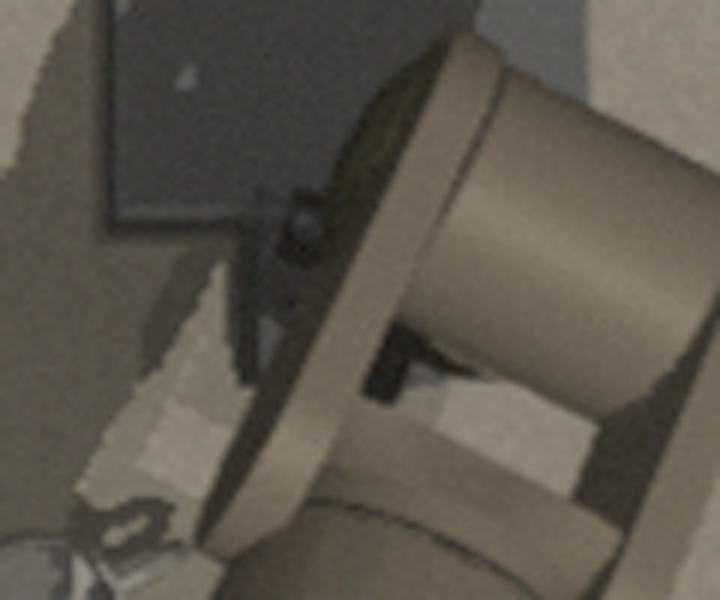

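```bash
python3 - <<'E'
from h import *
c=dict(np.load("scene7.npz"));s=ctrl.sense()
R=Rt(s);p=s["eef_pos"]
g=lambda q:((q-[180-60,211-50])*6).round(0)
for ox in (0,1.8):
  for d in [-18.7,15.6-72+0.0-0,0]: pass
K=lambda ox,oy,dz:p+R.apply([ox,oy,0])+[0,0,dz]
for nm,dz in [("collar low",15.6-72),("foot",-84.4)]:
    for o in [(0,0),(1.8,0),(5,0),(0,3)]: print(nm,o,g(proj(c,K(*o,dz))))
print("well90",g(proj(c,[491.8,-111.9,90])),"sock",g(proj(c,[491.8,-111.9,65])))
w=dict(np.load("wrist7.npz"))
gw=lambda q:((q-[250-60,196-50])*6).round(0)
for x in (40,45,47,50): print(x,gw(proj(w,p+R.apply([x,0,-15.6-8])))) 
print(gw(proj(w,p+R.apply([47,7,-15.6-8]))), gw(proj(w,p+R.apply([47,-7,-15.6-8]))))
print("well90 wrist",gw(proj(w,[491.8,-111.9,90])),"dot",gw(proj(w,[491.5,-84.1,90])))
E
```

```text
collar low (0, 0) [359. 223.]
collar low (1.8, 0) [358. 220.]
collar low (5, 0) [357. 215.]
collar low (0, 3) [366. 222.]
foot (0, 0) [367. 271.]
foot (1.8, 0) [366. 268.]
foot (5, 0) [365. 263.]
foot (0, 3) [374. 270.]
well90 [377. 330.] sock [383. 369.]
40 [388. 257.]
45 [388. 184.]
47 [388. 155.]
50 [388. 110.]
[495. 154.] [282. 155.]
well90 wrist [386. 257.] dot [566. 200.]
```

```bash
python3 - <<'E'
from h import *
c=dict(np.load("scene7.npz"))
g=lambda q:((q-[180-60,211-50])*6).round(0)
for n,X in [("dot",[491.5,-84.1,90]),("cornerNear-left(-x,+y)",[456.8,-72.8,90]),("corner(-x,-y)",[458,-152.2,90]),("screw",[464.5,-146,90])]: print(n,g(proj(c,X)))
f=c["frame"][:,:,::-1]
cv2.imwrite("pics/s7c.png",cv2.resize(f[190:240,155:215],None,fx=12,fy=12,interpolation=cv2.INTER_CUBIC))
E
```

```text
dot [435. 305.]
cornerNear-left(-x,+y) [424. 249.]
corner(-x,-y) [260. 317.]
screw [279. 321.]
```

View pics/s7c.png

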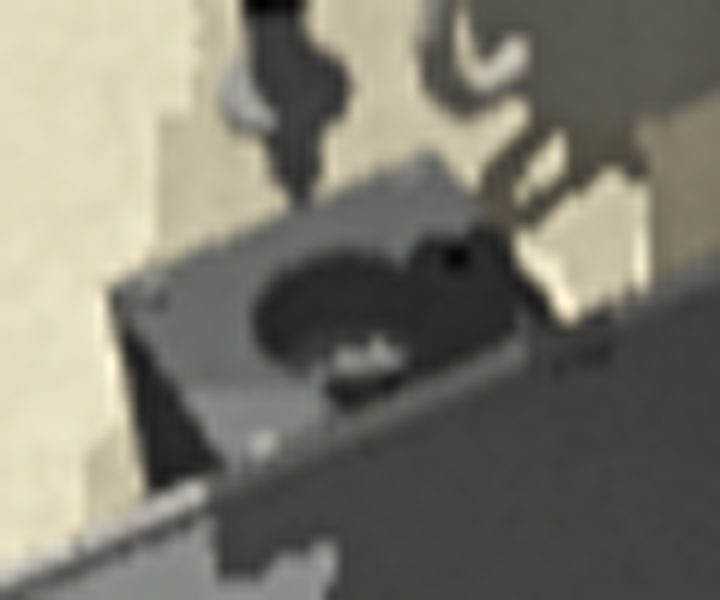

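```bash
python3 - <<'E'
from h import *
print(rel(down(1.266),[493.5,-111.6,160]))
E
```

```text
[ 1.000e-03 -3.000e-03  1.000e-03 -6.000e-02  1.240e-01  5.129e+00]
```

Call:
move_arm(series=[[0,-0.003,0,-0.06,0.12,0.5,0],[0,-0.003,0,-0.06,0.12,2,0],[0,-0.003,0,-0.06,0.12,4,0],[0,-0.003,0,-0.06,0.12,5,0],[0,-0.003,0,-0.06,0.12,5,0]])

```text
time_s: 8.4
eef_pos: [492.5, -110.2, 159.1]
ee_rot: [-0.002, 0.151, 0.989, 0.001]
force: [-0.4, -0.2, -3.2]
grip_width: 0.148
```

```bash
python3 - <<'E'
from h import *
print(rel(down(1.266),[493.5,-111.6,121.4]),ctrl.sense()["force"])
c=capture("scene");p=proj(c,[492,-112,95]).astype(int);print(p, proj(c,[491.8,-111.9,75]))
f=c["frame"][:,:,::-1]
cv2.imwrite("pics/s8.png",cv2.resize(f[185:235,155:215],None,fx=12,fy=12,interpolation=cv2.INTER_CUBIC))
E
```

```text
[ 2.00e-03 -5.00e-03  2.00e-03 -1.52e-01 -1.11e-01  3.77e+00] [-0.39920168 -0.24508712 -3.18222695]
[182 214] [183.48848263 219.9362339 ]
```

View pics/s8.png

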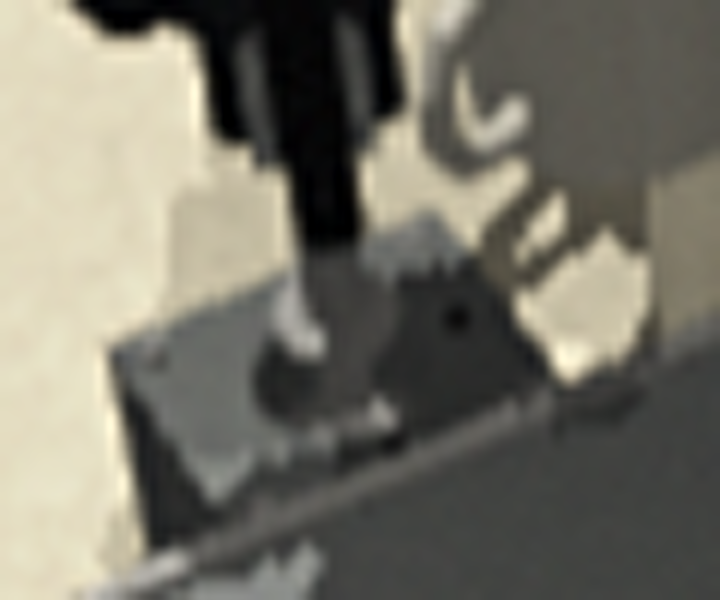

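The bit is inside the well with no contact. I descend in small steps, watching the force.

Call:
move_arm(series=[[0,-0.005,0,-0.15,-0.11,0,0],[0,-0.005,0,-0.15,-0.11,0.5,0],[0,-0.005,0,-0.15,-0.11,1,0],[0,-0.005,0,-0.15,-0.11,1.5,0],[0,-0.005,0,-0.15,-0.11,1.8,0]])

```text
time_s: 8.87
eef_pos: [494.1, -112.1, 142.0]
ee_rot: [0.001, 0.151, 0.989, 0.001]
force: [-0.3, 0.6, -2.3]
grip_width: 0.151
```

```bash
python3 - <<'E'
from h import *
s=ctrl.sense();print(rel(down(1.266),[493.5,-111.6,121.4]),s["force"],s["wrist_torque"],s["eef_pos"])
E
```

```text
[2.000e-03 2.000e-03 2.000e-03 7.700e-02 3.000e-02 2.062e+00] [-0.32256112  0.55174347 -2.31106762] [-0.02972832  0.01133737  0.00850642] [ 494.08796348 -112.13687457  142.01619335]
```

Foot now about z=58, below the socket mouth (65), with no force. It is entering, so I continue.

Call:
move_arm(series=[[0,0,0,0.08,0.03,0.5,0],[0,0,0,0.08,0.03,1,0],[0,0,0,0.08,0.03,1.4,0],[0,0,0,0.08,0.03,1.7,0]])

```text
time_s: 9.2
eef_pos: [493.3, -111.5, 124.4]
ee_rot: [0.001, 0.151, 0.989, 0.001]
force: [-0.1, -0.0, -2.9]
grip_width: 0.152
```

```bash
python3 - <<'E'
from h import *
s=ctrl.sense();print(rel(down(1.266),[493.5,-111.6,121.4]),s["force"],s["wrist_torque"],s["eef_pos"])
E
```

```text
[ 0.002  0.002  0.002 -0.019 -0.002  0.299] [-0.0762815  -0.00931101 -2.92153846] [ 0.01984511 -0.02664804 -0.02825353] [ 493.32114566 -111.52486426  124.38535776]
```

Call:
move_arm(series=[[0,0,0.12,0,-0.02,0.1,0],[0,0,0.24,0,-0.04,0.1,0],[0,0,0.36,-0.01,-0.06,0.1,0],[0,0,0.48,-0.02,-0.08,0.1,0],[0,0,0.6,-0.02,-0.1,0.1,0]])

```text
time_s: 9.62
eef_pos: [493.7, -112.4, 123.2]
ee_rot: [0.001, 0.439, 0.899, 0.001]
force: [2.4, 1.7, -3.7]
grip_width: 0.15
```

```bash
python3 - <<'E'
from h import *
s=ctrl.sense();print(rel(down(.666),[493.5,-111.6,123]),s["force"],s["wrist_torque"],s["eef_pos"])
E
```

```text
[ 0.004  0.001 -0.004  0.073  0.033  0.023] [ 2.37713043  1.66864413 -3.70577888] [ 0.31570284 -0.59594327  0.07458518] [ 493.69054727 -112.38030779  123.23131437]
```

Call:
move_arm(series=[[0,0,0.12,0,-0.02,0,0],[0,0,0.24,0,-0.04,0,0],[0,0,0.36,-0.01,-0.06,0,0],[0,0,0.48,-0.02,-0.08,0,0],[0,0,0.6,-0.02,-0.1,0,0]])

```text
time_s: 10.03
eef_pos: [493.5, -113.1, 123.2]
ee_rot: [0.001, 0.687, 0.727, 0.002]
force: [2.4, 0.3, -3.2]
grip_width: 0.148
```

```bash
python3 - <<'E'
from h import *
s=ctrl.sense();print(rel(down(.066),[493.5,-111.6,123]),s["force"],s["wrist_torque"],s["eef_pos"],s["joints"].round(2))
E
```

```text
[ 0.005 -0.001 -0.01   0.148  0.008  0.023] [ 2.43302833  0.27061117 -3.24749277] [ 0.12486552 -0.5267536   0.12407097] [ 493.50251453 -113.08322168  123.23199628] [-0.46  0.38  1.7   0.    1.05 -0.52]
```

Turning freely so far (1.2 rad). I continue to the stop.

Call:
move_arm(series=[[0,0,0.1,0,-0.02,0,0],[0,0,0.2,0,-0.04,0,0],[0,0,0.3,-0.01,-0.05,0,0],[0,0,0.36,-0.01,-0.06,0,0]])

```text
time_s: 10.37
eef_pos: [493.2, -113.3, 123.2]
ee_rot: [0.001, 0.807, 0.59, 0.003]
force: [2.6, 0.2, -2.2]
grip_width: 0.152
```

```bash
python3 - <<'E'
from h import *
s=ctrl.sense();print(rel(down(-.3),[493.5,-111.6,123]),s["force"],s["wrist_torque"],s["eef_pos"],s["joints"].round(2))
E
```

```text
[ 0.005 -0.003 -0.009  0.169 -0.028  0.023] [ 2.61860861  0.21811769 -2.24621004] [-0.01560232 -0.31946963  0.06245537] [ 493.24918961 -113.29499494  123.22990232] [-0.46  0.38  1.7   0.    1.05 -0.15]
```

Call:
move_arm(series=[[0,0,0.06,0,-0.01,0,0],[0,0,0.12,0,-0.02,0,0],[0,0,0.12,0,-0.02,0,0]])

```text
time_s: 10.62
eef_pos: [493.2, -113.3, 123.2]
ee_rot: [0.001, 0.842, 0.54, 0.003]
force: [0.0, -0.1, -1.8]
grip_width: 0.148
```

```bash
python3 - <<'E'
from h import *
s=ctrl.sense();print(rel(down(-.42),[493.5,-111.6,123]),s["force"],s["wrist_torque"],s["eef_pos"],s["joints"].round(2))
c=capture("scene");f=c["frame"][:,:,::-1]
cv2.imwrite("pics/s9.png",cv2.resize(f[175:235,150:222],None,fx=10,fy=10,interpolation=cv2.INTER_CUBIC))
c=capture("wrist");f=c["frame"][:,:,::-1]
cv2.imwrite("pics/w9.png",f)
E
```

```text
[ 0.005 -0.003 -0.011  0.167 -0.046  0.021] [ 0.00974705 -0.13963387 -1.78389475] [-0.1226639  -0.13011973  0.20216197] [ 493.21903335 -113.30668066  123.20858436] [-0.46  0.38  1.7   0.    1.05 -0.03]
```

View pics/s9.png

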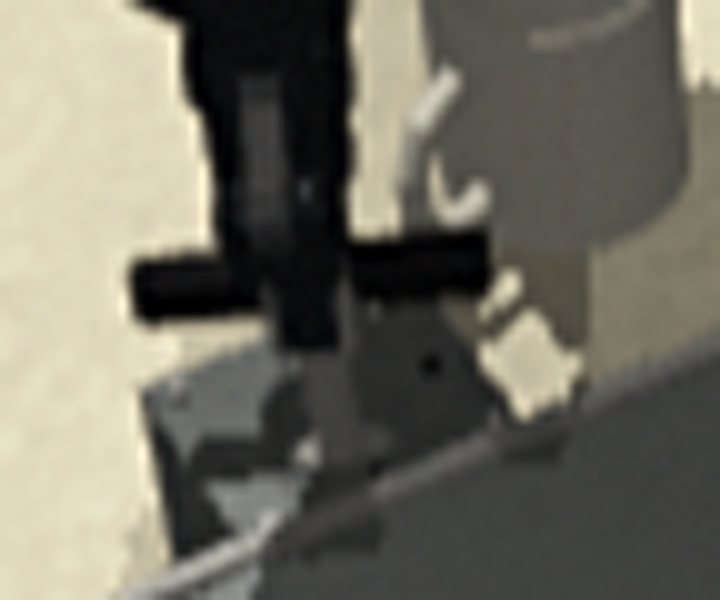

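View pics/w9.png

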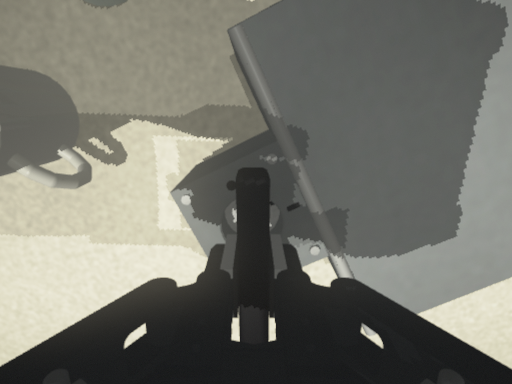

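Call:
move_arm(series=[[0,0,0.05,0,-0.01,0,0],[0,0,0.1,0,-0.01,0,0],[0,0,0.1,0,-0.01,0,0]])

```text
time_s: 10.97
eef_pos: [493.1, -113.3, 123.2]
ee_rot: [0.001, 0.867, 0.499, 0.003]
force: [0.6, -1.4, -2.8]
grip_width: 0.15
```

```bash
python3 - <<'E'
from h import *
s=ctrl.sense();print(rel(down(-.52),[493.5,-111.6,123]),s["force"],s["wrist_torque"],s["eef_pos"],s["joints"].round(2))
c=capture("wrist");f=c["frame"][:,:,::-1]
cv2.imwrite("pics/w10.png",cv2.resize(f[130:270,170:350],None,fx=4.2,fy=4.2,interpolation=cv2.INTER_CUBIC))
E
```

```text
[ 0.005 -0.004 -0.007  0.167 -0.056  0.019] [ 0.64898308 -1.38936397 -2.81490607] [-0.15615444 -0.09876154  0.26695685] [ 493.14068373 -113.32269223  123.18534906] [-0.46  0.38  1.7   0.    1.05  0.07]
```

View pics/w10.png

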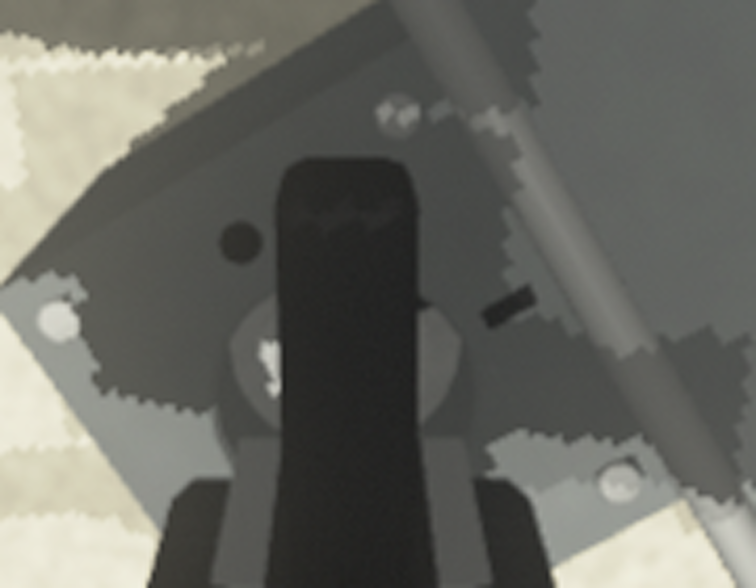

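```bash
python3 - <<'E'
from h import *
c=capture("wrist")
g=lambda q:((q-[170,130])*4.2).round(0)
for lk in (.9,1.1,1.3,1.4,1.5,1.57):
    a=np.pi/2-lk; print(lk,g(proj(c,[491.8+13.8*np.cos(a),-111.9+13.8*np.sin(a),65])))
print("bar",g(proj(c,[519.7,-111.4,90])),"dot",g(proj(c,[491.5,-84.1,90])),"well",g(proj(c,[491.8,-111.9,90])),g(proj(c,[491.8,-111.9,65])))
E
```

```text
0.9 [372. 267.]
1.1 [387. 275.]
1.3 [400. 285.]
1.4 [406. 291.]
1.5 [411. 297.]
1.57 [414. 302.]
bar [507. 304.] dot [240. 241.] well [341. 398.] [341. 342.]
```

Allowing for parallax, the mark at (425,303) agrees with a lock value of about 1.5. One more nudge, then hold.

Call:
move_arm(series=[[0,0,0.06,0,0,0,0],[0,0,0.12,0,0,0,0],[0,0,0.12,0,0,0,0],[0,0,0.12,0,0,0,0]])

```text
time_s: 11.4
eef_pos: [493.1, -113.3, 123.2]
ee_rot: [0.001, 0.894, 0.448, 0.003]
force: [0.2, -0.9, -2.1]
grip_width: 0.154
```

```bash
python3 - <<'E'
from h import *
s=ctrl.sense();print(rel(down(-.64),[493.5,-111.6,123]),s["force"],s["wrist_torque"],s["eef_pos"],s["joints"].round(2))
c=capture("wrist");f=c["frame"][:,:,::-1]
cv2.imwrite("pics/w11.png",cv2.resize(f[130:270,170:350],None,fx=4.2,fy=4.2,interpolation=cv2.INTER_CUBIC))
g=lambda q:((q-[170,130])*4.2).round(0)
for lk in (1.3,1.4,1.5,1.57):
    a=np.pi/2-lk; print(lk,[g(proj(c,[491.8+r*np.cos(a),-111.9+r*np.sin(a),65])) for r in (11,13.8,16)])
E
```

```text
[ 0.004 -0.004 -0.001  0.162 -0.074  0.02 ] [ 0.2332724  -0.91621271 -2.10038953] [-0.12717903  0.05091333  0.153485  ] [ 493.12631292 -113.33786058  123.19600802] [-0.46  0.38  1.7   0.    1.05  0.18]
1.3 [array([382., 292.]), array([392., 279.]), array([401., 269.])]
1.4 [array([387., 297.]), array([399., 285.]), array([408., 275.])]
1.5 [array([391., 301.]), array([405., 290.]), array([415., 282.])]
1.57 [array([394., 305.]), array([408., 295.]), array([419., 287.])]
```

View pics/w11.png

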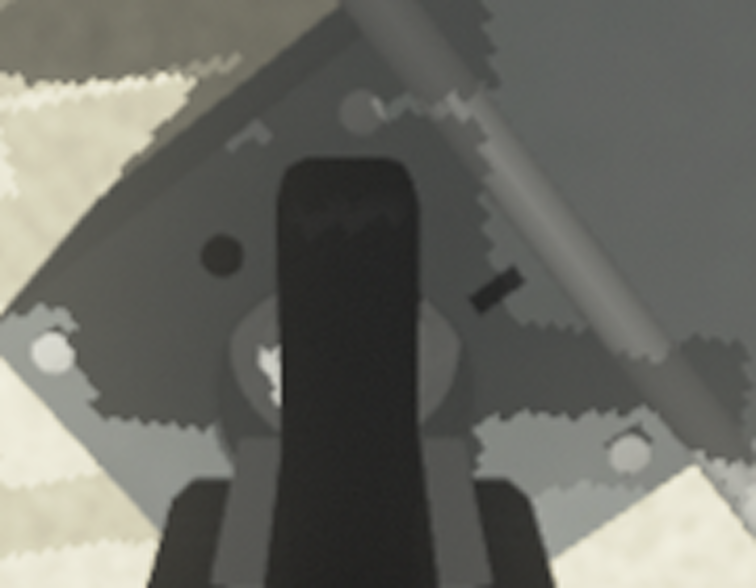

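Call:
move_arm(series=[[0,0,-0.1,0,0,0,0],[0,0,-0.2,0,0,0,0],[0,0,-0.3,0,0,0,0],[0,0,-0.3,0,0,0,0]])

```text
time_s: 11.78
eef_pos: [493.3, -113.3, 123.2]
ee_rot: [0.001, 0.816, 0.579, 0.003]
force: [1.8, -0.1, -2.0]
grip_width: 0.15
```

```bash
python3 - <<'E'
from h import *
s=ctrl.sense();print(rel(down(-.34),[493.5,-111.6,123]),s["force"],s["wrist_torque"],s["eef_pos"],s["joints"].round(2))
c=capture("wrist");f=c["frame"][:,:,::-1]
cv2.imwrite("pics/w12.png",cv2.resize(f[130:270,170:350],None,fx=4.2,fy=4.2,interpolation=cv2.INTER_CUBIC))
g=lambda q:((q-[170,130])*4.2).round(0)
for lk in (1.3,1.4,1.5,1.57):
    a=np.pi/2-lk; print(lk,[g(proj(c,[491.8+r*np.cos(a),-111.9+r*np.sin(a),65])) for r in (11,13.8,16)])
E
```

```text
[ 0.006 -0.003  0.003  0.168 -0.034  0.021] [ 1.79158861 -0.08724111 -1.95254391] [ 0.0203263  -0.2050246   0.01537711] [ 493.26320668 -113.30168705  123.21117555] [-0.46  0.38  1.7   0.    1.05 -0.13]
1.3 [array([396., 305.]), array([410., 295.]), array([422., 288.])]
1.4 [array([400., 310.]), array([415., 302.]), array([427., 296.])]
1.5 [array([403., 316.]), array([418., 309.]), array([431., 304.])]
1.57 [array([404., 320.]), array([420., 314.]), array([433., 310.])]
```

View pics/w12.png

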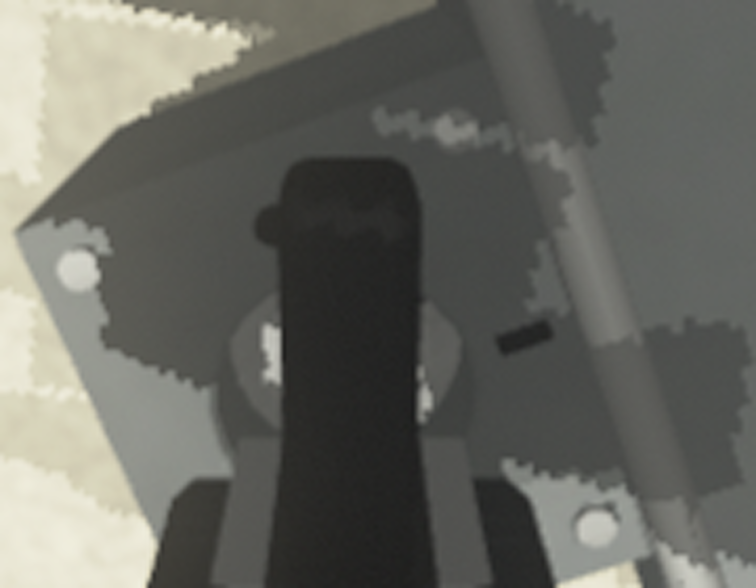

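```bash
python3 - <<'E'
from h import *
c=capture("wrist");s=ctrl.sense();R=Rt(s);p=s["eef_pos"]
g=lambda q:((q-[170,130])*4.2).round(0)
print("cam",-c["R"].T@c["t"])
for zc in (65,68,72,80,90):
    for ox in (0,3):
        q=p+R.apply([ox,0,0]);q[2]=zc
        print(zc,ox,"left/right/far",g(proj(c,q+R.apply([0,-14,0]))),g(proj(c,q+R.apply([0,14,0]))),g(proj(c,q+R.apply([14,0,0]))))
print("well rim",[g(proj(c,np.array([491.8,-111.9,90])+R.apply(d))) for d in ([0,-19,0],[0,19,0],[19,0,0])])
print("screw face r19",[g(proj(c,np.array([491.8,-111.9,65])+R.apply(d))) for d in ([0,-19,0],[0,19,0],[19,0,0])])
for zb in (137,140,145):
  q=p+R.apply([48,0,0]);q[2]=zb+8; print("bar end",zb,g(proj(c,q+R.apply([0,-7,0]))),g(proj(c,q+R.apply([0,7,0]))))
E
```

```text
cam [515.50924347 -45.94536551 266.26896357]
65 0 left/right/far [267. 346.] [437. 346.] [352. 264.]
65 3 left/right/far [267. 329.] [437. 329.] [352. 246.]
68 0 left/right/far [266. 352.] [438. 352.] [352. 269.]
68 3 left/right/far [266. 334.] [439. 335.] [352. 251.]
72 0 left/right/far [265. 360.] [440. 360.] [353. 276.]
72 3 left/right/far [265. 343.] [441. 343.] [353. 258.]
80 0 left/right/far [262. 378.] [444. 378.] [353. 291.]
80 3 left/right/far [262. 360.] [444. 360.] [353. 272.]
90 0 left/right/far [258. 403.] [449. 403.] [354. 312.]
90 3 left/right/far [258. 383.] [450. 383.] [354. 292.]
well rim [array([211., 397.]), array([471., 397.]), array([341., 273.])]
screw face r19 [array([226., 341.]), array([456., 341.]), array([341., 229.])]
bar end 137 [286. 149.] [433. 149.]
bar end 140 [285. 155.] [435. 155.]
bar end 145 [282. 166.] [439. 166.]
```

```bash
python3 - <<'E'
import cv2,numpy as np
o=[]
for n in ("w10","w11","w12"):
    i=cv2.imread(f"pics/{n}.png")[260:480,200:480]
    i=np.clip(i.astype(float)*1.9,0,255).astype(np.uint8)
    o.append(i)
o.append(np.zeros_like(o[0]))
cv2.imwrite("pics/cmp2.png",cv2.resize(np.vstack([np.hstack(o[:2]),np.hstack(o[2:])]),None,fx=1.35,fy=1.35))
E
```

```text
(no output)
```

View pics/cmp2.png

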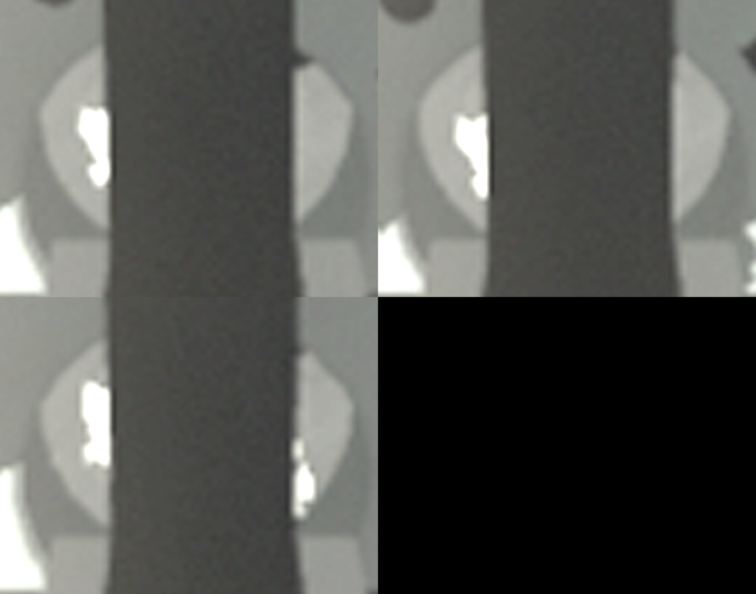

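The mark is mostly hidden under the collar, so I ease the key back within its play, lift it clear and look at the mark directly.

Call:
move_arm(series=[[0,0,-0.1,0,0,0,0],[0,0,-0.18,0,0,0,0],[0,0,-0.18,0,0,-1.5,0],[0,0,-0.18,0,0,-3,0],[0,0,-0.18,0,0,-4.5,0]])

```text
time_s: 12.3
eef_pos: [492.6, -113.2, 168.2]
ee_rot: [0.001, 0.763, 0.646, 0.002]
force: [0.6, 0.3, -2.4]
grip_width: 0.149
```

Call:
move_arm(series=[[0,0,0,0,0,-2,0],[0,0,0,0,0,-4,0],[0,0,0,-3,0,-4.5,0],[0,0,0,-6,0,-4.5,0],[0,0,0,-6,0,-4.5,0]])

```text
time_s: 12.72
eef_pos: [481.8, -176.2, 213.3]
ee_rot: [0.002, 0.765, 0.644, 0.002]
force: [-0.3, 0.5, -2.7]
grip_width: 0.151
```

```bash
python3 - <<'E'
from h import *
s=ctrl.sense();print(s["force"],s["wrist_torque"],s["eef_pos"],s["grip_width"])
c=capture("wrist");np.savez("w13.npz",**c);f=c["frame"][:,:,::-1]
cv2.imwrite("pics/w13.png",f)
c=capture("scene");f=c["frame"][:,:,::-1]
cv2.imwrite("pics/s13.png",cv2.resize(f[150:260,140:270],None,fx=5,fy=5,interpolation=cv2.INTER_CUBIC))
E
```

```text
[-0.267961    0.49037772 -2.70268966] [-0.03544895  0.05488206  0.02283497] [ 481.82357152 -176.22952179  213.33244418] 0.15077741495237942
```

View pics/w13.png

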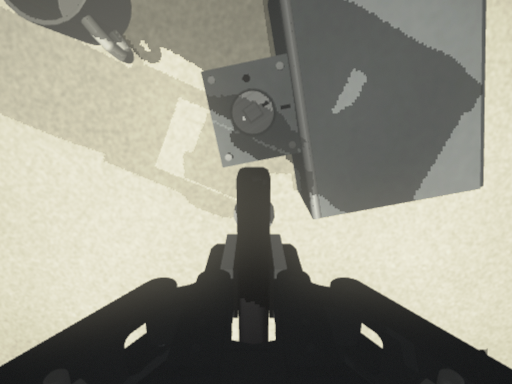

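View pics/s13.png

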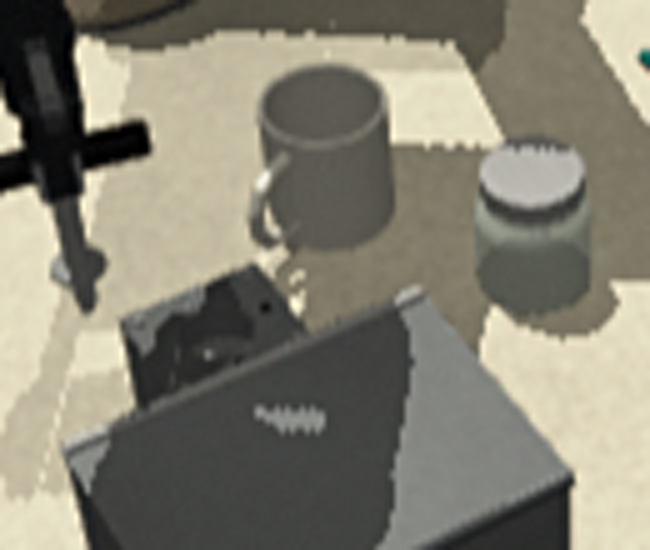

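```bash
python3 - <<'E'
from h import *
c=dict(np.load("w13.npz"))
f=c["frame"][60:170,195:315,::-1]
f=np.clip(f.astype(float)*1.7,0,255).astype(np.uint8)
cv2.imwrite("pics/w13c.png",cv2.resize(f,None,fx=5,fy=5,interpolation=cv2.INTER_CUBIC))
g=lambda q:((q-[195,60])*5).round(0)
for lk in (.8,1.0,1.2,1.4,1.57):
    a=np.pi/2-lk; print(lk,g(proj(c,[491.8+13.8*np.cos(a),-111.9+13.8*np.sin(a),65])))
print(g(proj(c,[491.8,-111.9,65])),"dot",g(proj(c,[491.5,-84.1,90])))
E
```

```text
0.8 [329. 197.]
1.0 [341. 207.]
1.2 [349. 220.]
1.4 [356. 234.]
1.57 [359. 247.]
[285. 261.] dot [253.  90.]
```

View pics/w13c.png

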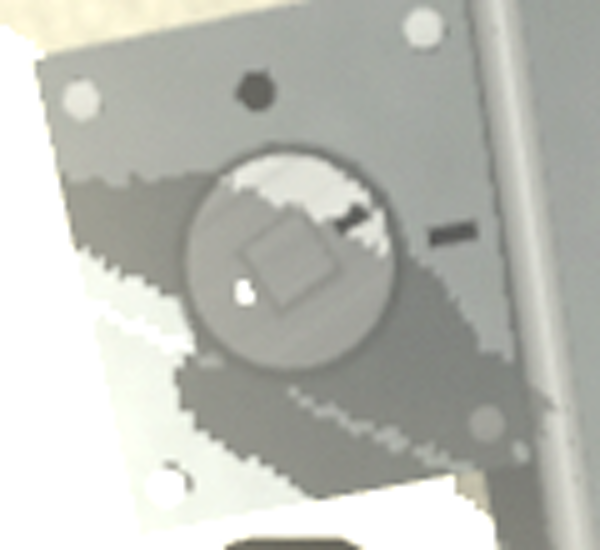

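```bash
python3 - <<'E'
from h import *
c=capture("scene");s=ctrl.sense();p=s["eef_pos"];R=Rt(s)
g=lambda q:((q-[140,150])*5).round(0)
for dz in (15.6,-25,15.6-72,-84.4,-80,-90): print(dz,g(proj(c,p+[0,0,dz])),g(proj(c,p+[0,0,dz]+R.apply([3,0,0]))),g(proj(c,p+[0,0,dz]+R.apply([0,3,0]))))
c=dict(np.load("w13.npz"))
h=lambda x,y:(x/5+195-.4,y/5+60-.4)
Q=[onz(c,h(*q),65) for q in [(237,255),(288,207),(342,264),(285,310)]]
print(np.mean(Q,0))
for i in range(4):
    d=Q[(i+1)%4]-Q[i];print(np.linalg.norm(d),np.arctan2(d[1],d[0])%(np.pi/2))
m=onz(c,h(352,219),65);print(m,np.pi/2-np.arctan2(*(m-np.mean(Q,0))[[1,0]]))
f=capture("scene")["frame"][175:225,135:180,::-1]
cv2.imwrite("pics/key14.png",cv2.resize(f,None,fx=12,fy=12,interpolation=cv2.INTER_CUBIC))
E
```

```text
15.6 [ 55. 161.] [ 62. 159.] [ 57. 165.]
-25 [ 69. 224.] [ 75. 222.] [ 70. 228.]
-56.4 [ 79. 270.] [ 85. 269.] [ 80. 274.]
-84.4 [ 87. 310.] [ 93. 309.] [ 89. 314.]
-80 [ 86. 304.] [ 92. 302.] [ 87. 308.]
-90 [ 89. 318.] [ 95. 316.] [ 90. 322.]
[ 492.17275609 -111.34370224   65.        ]
12.543788767469739 0.5599242681574486
14.041448549361965 0.607597487858523
13.280049866857949 0.49281433560660215
13.13499362505519 0.5570906256235642
[ 504.8388578  -106.39281877   65.        ] 1.1981795598119258
```

View pics/key14.png

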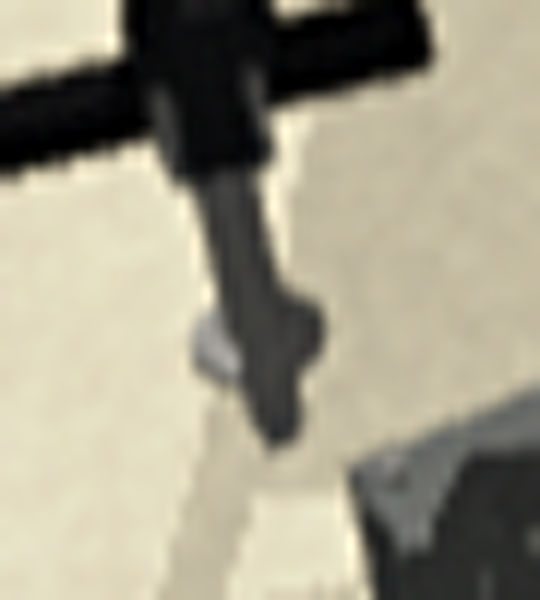

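Now the lock reads about 1.2 rad: the mark is at crop (352,219), and 1.57 would be at (359,247). I turned well past the play, so the bit wedged and dragged the screw back on release. I re-insert aligned to the socket, turn just past the stop, then return to the centre of the play before lifting.

```bash
python3 - <<'E'
from h import *
print(rel(down(.48),[493.1,-113.4,205]))
E
```

```text
[ 5.000e-03 -2.000e-03 -6.470e-01  5.945e+00  8.800e-02  8.020e-01]
```

Call:
move_arm(series=[[0,0,-0.12,1.5,0,0,0],[0,0,-0.24,3,0.02,0,0],[0,0,-0.36,4.5,0.05,0,0],[0,0,-0.48,5.9,0.09,0.3,0],[0,0,-0.6,5.95,0.09,0.6,0]])

```text
time_s: 13.33
eef_pos: [493.4, -110.4, 207.0]
ee_rot: [0.001, 0.535, 0.845, 0.003]
force: [-0.1, 0.3, -2.2]
grip_width: 0.143
```

```bash
python3 - <<'E'
from h import *
print(rel(down(.48),[493.1,-113.4,160]),ctrl.sense()["eef_pos"])
E
```

```text
[ 5.000e-03 -1.000e-03 -3.900e-02 -2.640e-01 -1.810e-01  4.701e+00] [ 493.40646565 -110.39967054  207.01930174]
```

Call:
move_arm(series=[[0.005,0,-0.04,-0.2,-0.15,0,0],[0.005,0,-0.04,-0.26,-0.18,1.5,0],[0.005,0,-0.04,-0.26,-0.18,3,0],[0.005,0,-0.04,-0.26,-0.18,4.2,0],[0.005,0,-0.04,-0.26,-0.18,4.2,0]])

```text
time_s: 13.75
eef_pos: [492.0, -111.9, 162.8]
ee_rot: [-0.003, 0.518, 0.855, 0.0]
force: [-0.2, 0.7, -2.4]
grip_width: 0.145
```

```bash
python3 - <<'E'
from h import *
print(rel(down(.48),[493.1,-113.4,121.4]),ctrl.sense()["eef_pos"],ctrl.sense()["force"])
c=capture("scene");f=c["frame"][:,:,::-1]
cv2.imwrite("pics/s15.png",cv2.resize(f[185:235,155:215],None,fx=12,fy=12,interpolation=cv2.INTER_CUBIC))
E
```

```text
[-2.00e-03 -5.00e-03  2.00e-03 -1.99e-01  3.60e-02  4.14e+00] [ 492.03305498 -111.94406948  162.81188691] [-0.18709858  0.70390446 -2.4279033 ]
```

View pics/s15.png

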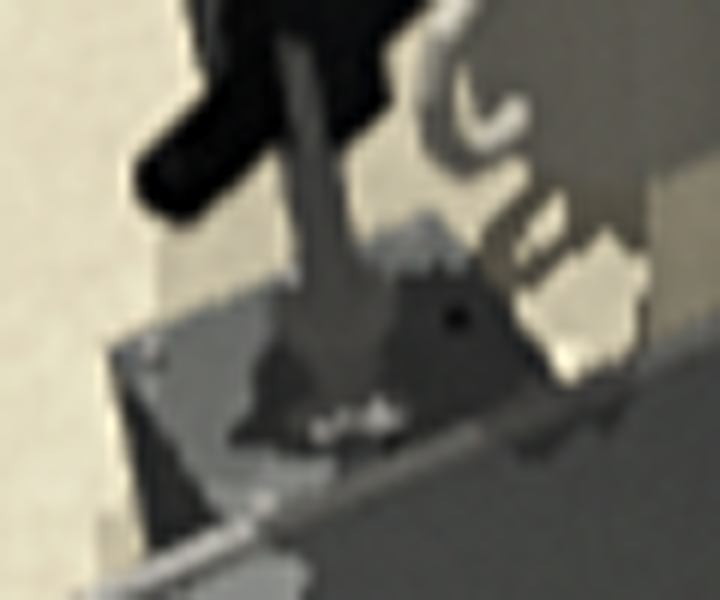

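Call:
move_arm(series=[[0,-0.005,0,-0.2,0.04,0.3,0],[0,-0.005,0,-0.2,0.04,0.8,0],[0,-0.005,0,-0.2,0.04,1.3,0],[0,-0.005,0,-0.2,0.04,1.8,0],[0,-0.005,0,-0.2,0.04,2,0]])

```text
time_s: 14.22
eef_pos: [493.6, -113.7, 143.5]
ee_rot: [0.0, 0.518, 0.855, -0.001]
force: [0.3, 0.2, -2.2]
grip_width: 0.147
```

```bash
python3 - <<'E'
from h import *
s=ctrl.sense();print(rel(down(.48),[493.1,-113.4,121.4]),s["eef_pos"],s["force"],s["wrist_torque"])
E
```

```text
[-2.00e-03  1.00e-03  2.00e-03  5.70e-02 -2.50e-02  2.21e+00] [ 493.60568691 -113.74899007  143.49760077] [ 0.32462435  0.17483351 -2.15182228] [-0.00798744  0.00415512  0.02468417]
```

Call:
move_arm(series=[[0,0,0,0.06,-0.03,0.4,0],[0,0,0,0.06,-0.03,0.9,0],[0,0,0,0.06,-0.03,1.4,0],[0,0,0,0.06,-0.03,2,0],[0,0,0,0.06,-0.03,2.1,0]])

```text
time_s: 14.63
eef_pos: [492.8, -113.3, 121.6]
ee_rot: [-0.0, 0.518, 0.855, -0.001]
force: [-1.5, 0.1, -0.7]
grip_width: 0.146
```

```bash
python3 - <<'E'
from h import *
s=ctrl.sense();print(rel(down(-.1),[491.8,-113.6,121.6]),rel(down(-.27),[491.4,-113.6,121.6]),s["eef_pos"],s["force"],s["wrist_torque"])
E
```

```text
[-0.002  0.001  0.582  0.021 -0.102  0.003] [-0.002  0.001  0.752  0.04  -0.138  0.003] [ 492.8068241  -113.31546905  121.62736346] [-1.47600498  0.06570866 -0.68925537] [0.02680737 0.08075472 0.0058181 ]
```

Fully in. I turn to jaw yaw -0.1 first.

Call:
move_arm(series=[[0,0,0.12,0,-0.02,0,0],[0,0,0.24,0.01,-0.04,0,0],[0,0,0.36,0.01,-0.06,0,0],[0,0,0.48,0.02,-0.08,0,0],[0,0,0.58,0.02,-0.1,0,0]])

```text
time_s: 15.05
eef_pos: [492.2, -113.3, 121.7]
ee_rot: [0.0, 0.743, 0.669, -0.0]
force: [3.2, 2.6, -2.0]
grip_width: 0.15
```

```bash
python3 - <<'E'
from h import *
s=ctrl.sense();print(rel(down(-.27),[491.4,-113.6,121.6]),s["eef_pos"],s["force"],s["wrist_torque"])
E
```

```text
[-0.001  0.001  0.166 -0.038 -0.079  0.008] [ 492.2234987  -113.30637908  121.67589599] [ 3.18723517  2.58473302 -1.96909902] [ 0.54313716 -0.46521503  0.08728569]
```

Call:
move_arm(series=[[0,0,0.09,0.01,-0.02,0,0],[0,0,0.18,0.02,-0.04,0,0],[0,0,0.18,0.02,-0.04,0,0],[0,0,0.18,0.02,-0.04,0,0]])

```text
time_s: 15.38
eef_pos: [492.1, -112.9, 121.7]
ee_rot: [0.0, 0.799, 0.601, -0.0]
force: [1.2, 1.0, -2.5]
grip_width: 0.149
```

```bash
python3 - <<'E'
from h import *
s=ctrl.sense();print(rel(down(-.27),[491.4,-113.6,121.6]),s["eef_pos"],s["force"],s["wrist_torque"])
c=capture("wrist");f=c["frame"][130:270,170:350,::-1];f=np.clip(f.astype(float)*1.8,0,255).astype(np.uint8)
cv2.imwrite("pics/w16.png",cv2.resize(f,None,fx=4.2,fy=4.2,interpolation=cv2.INTER_CUBIC))
g=lambda q:((q-[170,130])*4.2).round(0)
for lk in (1.2,1.3,1.4,1.5,1.57):
    a=np.pi/2-lk; print(lk,[g(proj(c,[491.8+r*np.cos(a),-111.9+r*np.sin(a),65])) for r in (14,16)])
E
```

```text
[ 0.     0.    -0.012 -0.081 -0.047  0.009] [ 492.08215839 -112.94913984  121.68965689] [ 1.2075846   0.96988148 -2.50815917] [ 0.3523324  -0.49036983 -0.00066187]
1.2 [array([419., 293.]), array([429., 286.])]
1.3 [array([424., 300.]), array([435., 293.])]
1.4 [array([428., 307.]), array([439., 302.])]
1.5 [array([431., 314.]), array([443., 310.])]
1.57 [array([433., 320.]), array([445., 316.])]
```

View pics/w16.png

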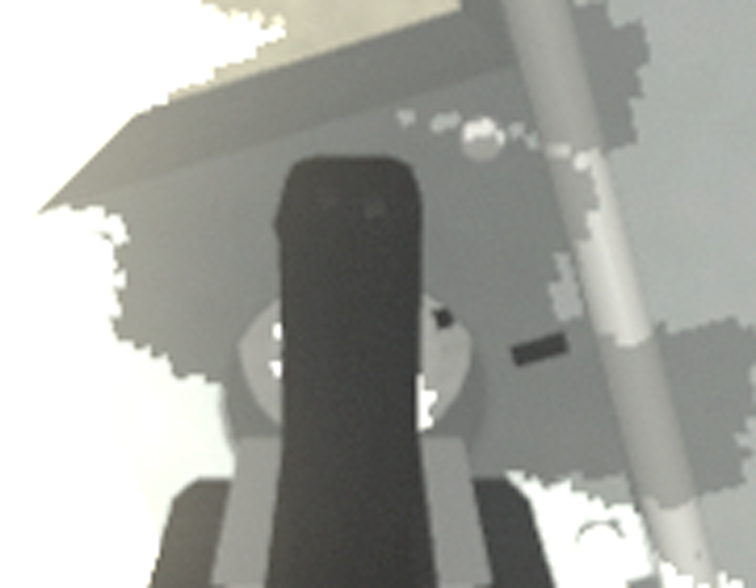

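The mark is visible at (443,317), which matches 1.57. I back off to the centre of the play and check that it stays.

Call:
move_arm(series=[[0,0,-0.08,0,0,0,0],[0,0,-0.16,0,0,0,0],[0,0,-0.24,0,0,0,0],[0,0,-0.24,0,0,0,0]])

```text
time_s: 15.77
eef_pos: [491.9, -113.1, 121.6]
ee_rot: [0.0, 0.72, 0.694, -0.0]
force: [0.0, 0.3, -2.4]
grip_width: 0.149
```

```bash
python3 - <<'E'
from h import *
s=ctrl.sense();print(rel(down(0),[492,-113.7,121.6]),s["eef_pos"],s["force"],s["wrist_torque"])
c=capture("wrist");f=c["frame"][130:270,170:350,::-1];f=np.clip(f.astype(float)*1.8,0,255).astype(np.uint8)
cv2.imwrite("pics/w17.png",cv2.resize(f,None,fx=4.2,fy=4.2,interpolation=cv2.INTER_CUBIC))
g=lambda q:((q-[170,130])*4.2).round(0)
for lk in (1.2,1.3,1.4,1.5,1.57):
    a=np.pi/2-lk; print(lk,[g(proj(c,[491.8+r*np.cos(a),-111.9+r*np.sin(a),65])) for r in (14,16)])
E
```

```text
[-0.001  0.001 -0.037 -0.061  0.011  0.005] [ 491.9133389  -113.08344578  121.64526116] [ 0.03697071  0.32785921 -2.43443969] [-0.02079673 -0.03360247 -0.00809565]
1.2 [array([433., 310.]), array([444., 305.])]
1.3 [array([436., 317.]), array([447., 314.])]
1.4 [array([438., 325.]), array([450., 323.])]
1.5 [array([439., 333.]), array([451., 332.])]
1.57 [array([439., 339.]), array([451., 339.])]
```

View pics/w17.png

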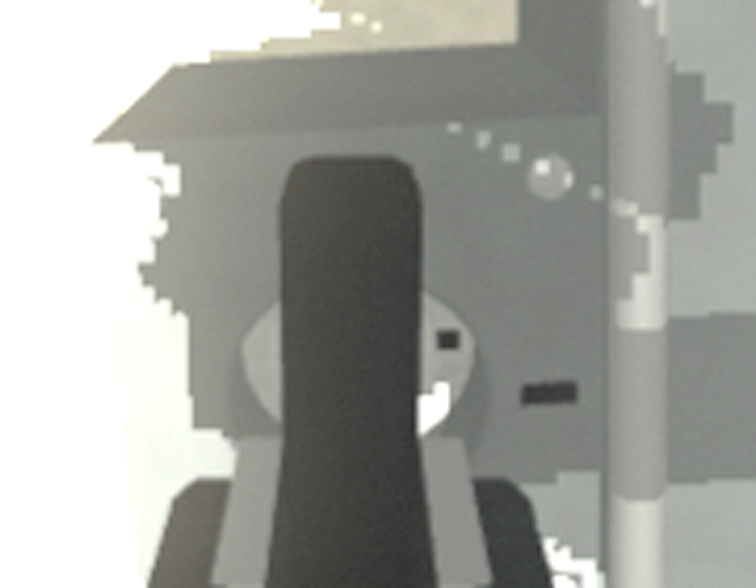

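Lock at 1.57 (mark at (447,340)) with the key free. I lift it out.

Call:
move_arm(series=[[0,0,0,0,0,-1,0],[0,0,0,0,0,-2.5,0],[0,0,0,0,0,-4.5,0],[0,0,0,0,0,-7,0],[0,0,0,0,0,-9.5,0]])

```text
time_s: 16.23
eef_pos: [491.6, -113.0, 218.3]
ee_rot: [-0.0, 0.722, 0.692, -0.001]
force: [0.8, 0.3, -2.4]
grip_width: 0.149
```

Call:
move_arm(series=[[0,0,0,-3,0,0,0],[0,0,0,-6,0,0,0],[0,0,0,-6,0,0,0]])

```text
time_s: 16.48
eef_pos: [488.8, -176.9, 219.5]
ee_rot: [0.001, 0.724, 0.69, -0.001]
force: [-0.0, 0.4, -3.2]
grip_width: 0.149
```

```bash
python3 - <<'E'
from h import *
s=ctrl.sense();print(rel(down(.682),[481.5,303.9,218]),s["eef_pos"],s["force"])
c=capture("wrist");f=c["frame"][40:180,180:340,::-1];f=np.clip(f.astype(float)*1.6,0,255).astype(np.uint8)
cv2.imwrite("pics/w18.png",cv2.resize(f,None,fx=4,fy=4,interpolation=cv2.INTER_CUBIC))
g=lambda q:((q-[180,40])*4).round(0)
for lk in (1.2,1.4,1.57):
    a=np.pi/2-lk; print(lk,g(proj(c,[491.8+13.8*np.cos(a),-111.9+13.8*np.sin(a),65])))
E
```

```text
[-1.000e-03  3.000e-03 -7.290e-01  4.799e+01 -2.989e+00 -6.000e-03] [ 488.8399958  -176.86759496  219.47992718] [-0.04314424  0.38701078 -3.17612375]
1.2 [350. 261.]
1.4 [353. 273.]
1.57 [354. 283.]
```

View pics/w18.png

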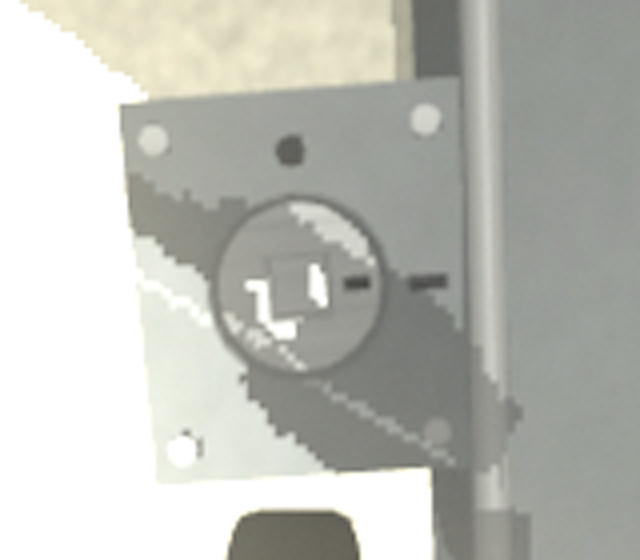

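The mark (357,284) lines up with the bar mark, so the lock is at its stop and the lid is shut. I carry the key back to the stand.

Call:
move_arm(series=[[0,0,-0.08,4,-0.2,0,0],[0,0,-0.16,8,-0.5,0,0],[0,0,-0.24,12,-0.7,0,0],[0,0,-0.32,16,-1,0,0],[0,0,-0.4,20,-1.2,0,0]])

```text
time_s: 16.95
eef_pos: [485.3, 27.9, 219.4]
ee_rot: [0.0, 0.571, 0.821, -0.001]
force: [0.8, -0.1, -2.8]
grip_width: 0.147
```

```bash
python3 - <<'E'
from h import *
s=ctrl.sense();print(rel(down(.682),[481.5,303.9,218]),s["eef_pos"],s["force"])
E
```

```text
[-1.0000e-03  1.0000e-03 -3.2600e-01  2.6001e+01  9.2760e+00  1.0100e-01] [485.29068806  27.86866014 219.36651679] [ 0.75979054 -0.12000805 -2.77884228]
```

Call:
move_arm(series=[[0,0,-0.08,3.7,1.3,0,0],[0,0,-0.16,7.4,2.6,0,0],[0,0,-0.24,11.1,3.9,0,0],[0,0,-0.32,14.8,5.2,0,0],[0,0,-0.326,18.5,6.6,0,0]])

```text
time_s: 17.37
eef_pos: [481.5, 226.8, 219.8]
ee_rot: [0.0, 0.428, 0.904, -0.001]
force: [0.7, -0.0, -2.8]
grip_width: 0.148
```

```bash
python3 - <<'E'
from h import *
s=ctrl.sense();print(rel(down(.682),[481.5,303.9,218]),s["eef_pos"],s["force"])
E
```

```text
[-1.000e-03  1.000e-03  4.000e-03  5.967e+00  4.889e+00  1.660e-01] [481.49314931 226.75851663 219.755289  ] [ 0.67600886 -0.00707629 -2.77612907]
```

Call:
move_arm(series=[[0,0,0,2.5,2,0,0],[0,0,0,5,4,0,0],[0,0,0,5.97,4.89,1,0],[0,0,0,5.97,4.89,3.5,0],[0,0,0,5.97,4.89,4.8,0]])

```text
time_s: 17.78
eef_pos: [480.1, 304.6, 169.4]
ee_rot: [-0.001, 0.427, 0.904, -0.002]
force: [0.5, -0.6, -2.7]
grip_width: 0.146
```

Call:
move_arm(series=[[0,0,0,0,0,0,0],[0,0,0,0,0,0,0]])

```text
time_s: 17.95
eef_pos: [479.4, 304.4, 169.0]
ee_rot: [-0.002, 0.428, 0.904, -0.003]
force: [0.1, 0.6, -1.9]
grip_width: 0.151
```

```bash
python3 - <<'E'
from h import *
s=ctrl.sense();print(rel(down(.682),[481.5,303.9,135]),s["eef_pos"],s["force"]);p=s["eef_pos"];R=Rt(s)
c=capture("scene");u,v=proj(c,[480,304,80]).astype(int);print(u,v)
cv2.imwrite("pics/s19.png",cv2.resize(c["frame"][v-25:v+25,u-30:u+30,::-1],None,fx=12,fy=12,interpolation=cv2.INTER_CUBIC))
g=lambda q:((q-[u-30,v-25])*12).round(0)
print("foot pred",g(proj(c,p+[0,0,-84.4])),g(proj(c,p+[0,0,-84.4]+R.apply([3,0,0]))),g(proj(c,p+[0,0,-84.4]+R.apply([0,3,0]))))
print("hole",g(proj(c,[479.3,303.5,50])))
for q in [(426.4,283.4),(473.9,359.9),(533.7,322.7),(484.8,247.2)]: print("corner",g(proj(c,[*q,50])))
E
```

```text
[-6.000e-03 -1.000e-03  5.000e-03 -1.770e-01  1.480e-01  3.396e+00] [479.41015189 304.43583115 168.96584169] [ 0.12193167  0.64856755 -1.93778986]
309 163
foot pred [363. 288.] [366. 281.] [374. 290.]
hole [348. 395.]
corner [163. 308.]
corner [513. 310.]
corner [542. 490.]
corner [178. 484.]
```

View pics/s19.png

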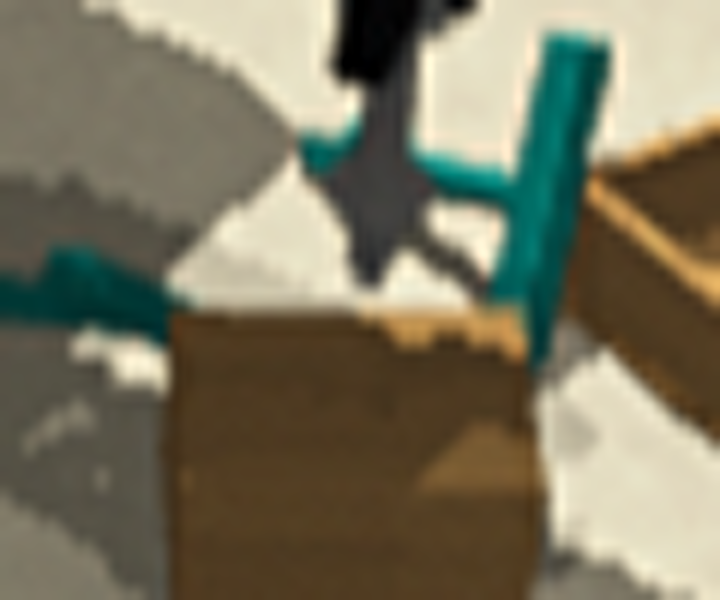

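```bash
python3 - <<'E'
from h import *
s=ctrl.sense();print(rel(down(.682),[481,303.3,140]),s["eef_pos"],s["force"])
E
```

```text
[-0.004 -0.     0.005 -0.153  0.009  3.001] [480.05154775 304.49993159 170.01303744] [ 0.49900611  0.29188414 -0.73556545]
```

Call:
move_arm(series=[[-0.004,0,0.005,-0.15,0.01,0.5,0],[-0.004,0,0.005,-0.15,0.01,1.2,0],[-0.004,0,0.005,-0.15,0.01,2,0],[-0.004,0,0.005,-0.15,0.01,2.7,0],[-0.004,0,0.005,-0.15,0.01,2.8,0]])

```text
time_s: 18.42
eef_pos: [480.4, 303.0, 140.3]
ee_rot: [-0.001, 0.43, 0.903, -0.001]
force: [-0.4, 0.2, -2.8]
grip_width: 0.148
```

```bash
python3 - <<'E'
from h import *
s=ctrl.sense();print(rel(down(.682),[481,303.3,107]),s["eef_pos"],s["force"])
E
```

```text
[-2.000e-03 -1.000e-03 -0.000e+00 -1.900e-02  7.700e-02  3.333e+00] [480.36446018 302.98708152 140.33278847] [-0.3645872   0.16798449 -2.84950584]
```

Call:
move_arm(series=[[0,0,0,-0.02,0.06,0.5,0],[0,0,0,-0.02,0.06,1,0],[0,0,0,-0.02,0.06,1.5,0],[0,0,0,-0.02,0.06,1.8,0]])

```text
time_s: 18.75
eef_pos: [480.8, 303.1, 121.6]
ee_rot: [-0.001, 0.43, 0.903, -0.001]
force: [0.1, -0.5, -2.6]
grip_width: 0.154
```

```bash
python3 - <<'E'
from h import *
s=ctrl.sense();print(rel(down(.682),[481,303.3,106.4]),s["eef_pos"],s["force"],s["wrist_torque"])
E
```

```text
[-3.000e-03 -1.000e-03 -0.000e+00 -4.000e-03  3.500e-02  1.515e+00] [480.75158257 303.12822843 121.55090065] [ 0.09387395 -0.45895644 -2.61915917] [-0.05634476 -0.02994656 -0.04284637]
```

Foot at about z=37, well below the stand's top (50), with no force. It is in the hole, so I lower it the rest of the way.

Call:
move_arm(series=[[0,0,0,0,0.03,0.5,0],[0,0,0,0,0.03,1,0],[0,0,0,0,0.03,1.4,0],[0,0,0,0,0.03,1.5,0]])

```text
time_s: 19.08
eef_pos: [481.0, 303.4, 106.6]
ee_rot: [-0.001, 0.43, 0.903, -0.001]
force: [-3.1, -1.0, 6.9]
grip_width: 0.147
```

```bash
python3 - <<'E'
from h import *
s=ctrl.sense();print(rel(down(.682),[481,303.3,106.4]),s["eef_pos"],s["force"],s["wrist_torque"])
E
```

```text
[-0.003 -0.001 -0.    -0.007 -0.008  0.017] [481.0180492  303.39985332 106.56922829] [-3.08237667 -0.95194828  6.87353121] [-0.17103576  0.46401941 -0.0152365 ]
```

The collar is seated (upward force of about 9 N on contact). I release.

Call:
move_arm(series=[[0,0,0,0,0,0,0.3],[0,0,0,0,0,0,0.5],[0,0,0,0,0,0,0.8],[0,0,0,0,0,0,1],[0,0,0,0,0,0,1]])

```text
time_s: 19.5
eef_pos: [481.1, 303.4, 106.7]
ee_rot: [-0.001, 0.43, 0.903, -0.001]
force: [0.6, 0.9, 0.6]
grip_width: 0.847
```

Call:
move_arm(series=[[0,0,0,0,0,0,1],[0,0,0,0,0,-2,1],[0,0,0,0,0,-5,1],[0,0,0,0,0,-9,1],[0,0,0,0,0,-13,1]])

```text
time_s: 19.92
eef_pos: [480.9, 303.3, 237.9]
ee_rot: [-0.001, 0.43, 0.903, -0.001]
force: [-0.1, 1.2, -0.5]
grip_width: 0.999
```

Call:
move_arm(series=[[0,0,0,-4,0,0,1],[0,0,0,-6,0,0,1],[0,0,0,-6,0,0,1],[0,0,0,-6,0,0,1]])

```text
time_s: 20.25
eef_pos: [519.0, 256.2, 237.6]
ee_rot: [-0.002, 0.431, 0.902, -0.001]
force: [-0.4, -0.0, -0.7]
grip_width: 0.999
```

```bash
python3 - <<'E'
from h import *
s=ctrl.sense();print(s["eef_pos"],s["force"],s["time_s"])
c=capture("wrist");np.savez("w20.npz",**c);cv2.imwrite("pics/w20.png",c["frame"][:,:,::-1])
c=capture("scene");cv2.imwrite("pics/s20.png",cv2.resize(c["frame"][100:300,140:360,::-1],None,fx=2.7,fy=2.7,interpolation=cv2.INTER_CUBIC))
c=capture("top");cv2.imwrite("pics/t20.png",cv2.resize(c["frame"][120:290,140:400,::-1],None,fx=3,fy=3,interpolation=cv2.INTER_CUBIC))
E
```

```text
[518.98212715 256.1564637  237.60058106] [-0.37027502 -0.03659233 -0.72805101] 20.25
```

View pics/w20.png

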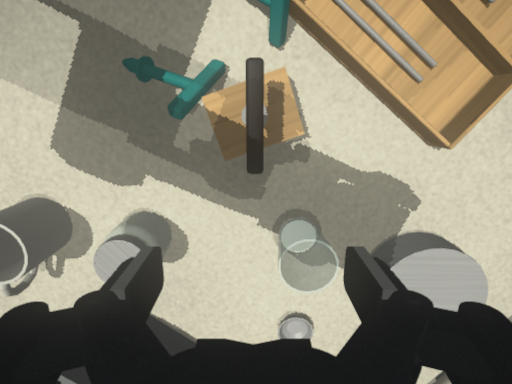

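View pics/s20.png

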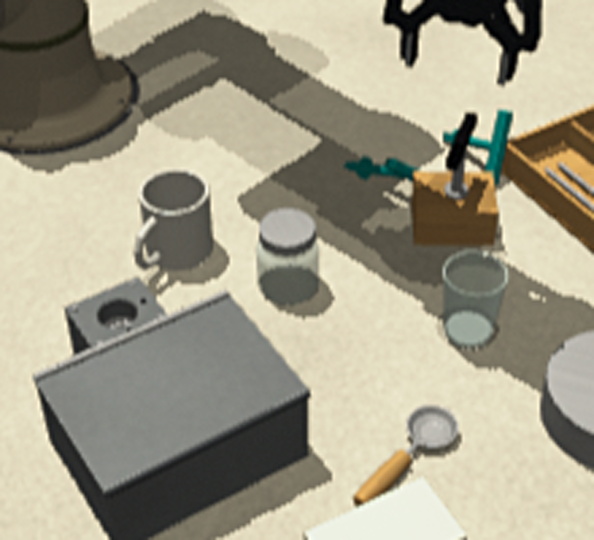

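View pics/t20.png

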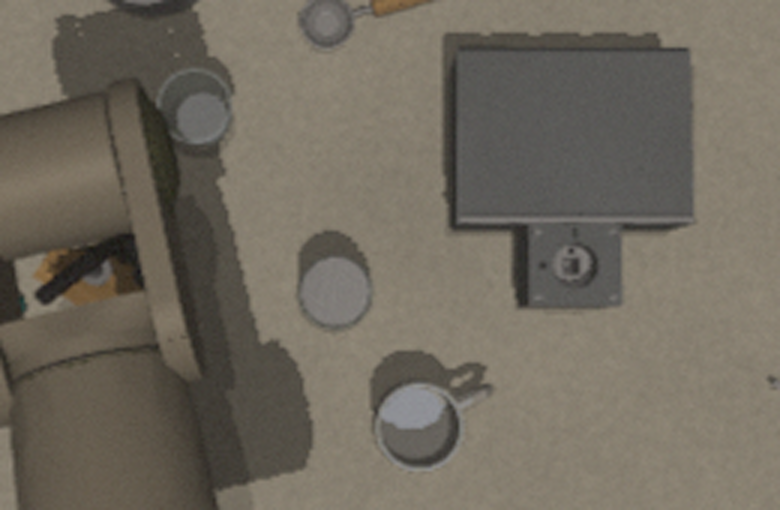

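```bash
python3 - <<'E'
from h import *
from rig import job
c=dict(np.load("w20.npz"))
a,b=onz(c,(255,58.5),130),onz(c,(255,171),130); print((a+b)/2,np.linalg.norm(a-b))
s=ctrl.sense();print(s["force"],s["dq"].round(3),s["time_s"])
print(job.finish_job())
E
```

```text
[480.0057971  305.07536524 130.        ] 86.13916965577478
[-0.23039671 -0.01815307 -0.45230423] [ 0.004 -0.003  0.    -0.001 -0.    -0.002] 20.4
the job is handed in; nothing more can be done
None
```

I shut the lid, turned the lock clockwise to its stop with the black T-handle key, put the key back in its stand and handed the job in at 20.4 s. No verdict is reported.

**Last checks:**
- **Lid:** the top and scene views show it flat on the box.
- **Lock:** its black mark points at the bar mark, about 1.57 rad.
- **Key:** upright in the stand. The collar was felt to seat before release, and the bar centre measures within about 2 mm of where it was at the start.
- **Glass and jar:** both stand upright, apparently where they were. I compared them by eye and did not re-measure.
- **Robot:** the gripper is open and clear, with no force on it.

**What went wrong or disagreed:**
- **First turn of the lock:** I turned too far past the play, the bit seems to have wedged, and backing off dragged the screw back to about 1.2 rad. I re-inserted the key, turned it to the stop and centred it in the play before lifting. The mark then stayed at 1.57.
- **Turquoise keys:** both toppled on their own near the start, as far as I could tell. They lie beside the stand and were left alone.

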